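# Balance a lacquered doll upright on its swinging carrier and dock it to dry

## Robot

A 6-joint arm with a two-finger parallel gripper is mounted at the origin on the work surface. World frame = base frame: x ahead of the robot, y to its left, z up, the work surface at z = 0. Lengths are in m, angles in rad, forces in N, time in s.
With the tool pointing down it reaches from about 0.325 to 0.75 m from the base axis. Payload 7.6 kg.
Tool frame: the origin (TCP) lies midway between the tips of the shut fingers; the grasp point (between the pads) lies 19 mm behind it (grip_point_offset is the distance from the TCP to the grasp point, in m); z points along the fingers, x is the direction in which the jaws open and shut, and the axes are right-handed (so a half turn about z gives the same grasp; the last joint's range is limited). The gripper opens to 85 mm and grips with 20 to 120 N. Pads are 22 mm wide; open, the fingers measure 114 mm over their backs; the gripper's body (76 mm by 85 mm) begins 54 mm behind the grasp point. The pads swing forward as they close: fully open they stand 13 mm farther back than shut.
Start: joints at [1.267, 0.052, 1.401, -0, 1.689, -0.07], TCP at [0.122, 0.511, 0.231] pointing down, gripper open.
Joint ranges: [-2.9, 2.9], [-0.91, 2.17], [0.12, 2.37], [-1.06, 4.2], [0.26, 2.73], [-2.93, 2.93]. Speed limits (rad/s): [2.57, 2.57, 3.01, 3.14, 3.14, 3.14].

## Interface

Orientations are given as a unit quaternion [w, x, y, z].
In Python, from plant import observe, snapshot, camera_params, hand_in, grip_point_offset gives the robot as it stands.
- The arm moves only by the tool send_rows, never from a script. Its argument "plan" is a list that holds one entry, the list of rows, each a list of 6 numbers: the shift along the world's x, y, z in units of 30 mm (1.0 is 30 mm), then the turn, a rotation vector about the world's x, y, z in units of 5 degrees (1.0 is 5 degrees). In form: [[[tx, ty, tz, rx, ry, rz], ...]]. A call has exactly 5 rows; each row is the pose to reach, as a shift and turn from the pose commanded when the call began; what a row does not reach only later rows make up. A row lasts 1/10 s, in which the tool goes at most 50 mm and 8.59 degrees, less where a joint would pass 70% of its speed; a pose out of reach is approached as far as the arm can. A call with a gripper value outside its range is refused whole. "fingers" is the opening, from 0 (shut) to 1 (fully open), set as the call begins (left out, the last holds). The fingers move at their own pace and stop on an object; the grip force is fixed at half the most. Time passes only in rows, so rows that repeat a pose let the fingers close, or fill a call up. It gives the time, the measured TCP pose, the force and the opening at its end, in the units of the state.
- observe(): the state, without advancing time (a new reading comes with each control period).
- snapshot(name): name is "scene" or "top"; returns (picture, depth): 480x640x3 uint8, red, green, blue; 480x640 float32, m along the optical axis (not along the pixel's ray), 0 where there is no reading.
- camera_params(name): a dict with "fx", "fy", "cx", "cy" (pixels), "cam_to_world" (4x4, takes a point from camera to world coordinates). Camera axes: x right, y down, z forward; pixel columns grow to the right and rows downward; lengths in m; the calibration is good to about 2 mm. A picture is of the moment at which its call begins. camera_params takes no time and is no camera call.
- hand_in(): hands the job in, once; it reports no verdict.
The state is a dict: "time": time; "joints": joint angles; "joint_velocities": joint speeds; "joint_torque": joint torques, N m; "eef_pos": TCP position; "tool_rot": TCP orientation; "contact_force": force on the tool from outside, world axes, zero at the start; "ft_torque": the same for the moment, N m; "grip_width": opening from 0.0 (shut) to 1.0 (fully open).
Only numpy, scipy, OpenCV 4.12 (cv2) and the standard library are available. Lean on these libraries where they do the work, as an engineer would, in place of code of your own. Each camera call takes 0.05 s, during which the arm holds its last target.

## Task

The freshly lacquered doll sits on the swinging spindle of its carrier and leans over against a stop. Lift the carrier by its wooden top bar well clear of the bench (6 cm or so), get the doll upright right there by tilting the carrier, and balance it upright for four seconds while the lacquer levels; then carry it, still upright, to the drying dock and lower it so that the spindle's tail drops into the dock's slot and the carrier stands flat on the bench over the dock. Move smoothly without dropping anything, leave the other things on the bench alone, and let go.

Things in the scene. Friction and masses are not known exactly. Their poses are not given: they have to be found in the camera images.
- carrier: Loose tote-like frame, 0.42 kg without the spindle: two dark steel skids 170 (along x) x 20 x 12 mm, centres at y = -70 and +70 mm, a column on each, a wooden bar across the tops; open below between the skids (120 mm). Origin: centre of the underside; own x along the skids, y along the bar, z up. Starts standing on the bench, its x within 0.3 rad of world x, no stand.
- bar (a point): Centre of the wooden top bar, 275 mm above the carrier's underside: 22 mm wide (own x), 26 mm high, 128 mm clear along own y between the columns. Grip from above, fingers closing along the carrier's own x; tilting the grip about the bar (own y) tilts the carrier. The doll's head reaches at most 237 mm above the underside.
- pivot (a point): Axis (along the carrier's y) of the spindle's free trunnions, in the frame's middle, 135 mm above the underside, 140 mm below the bar. The spindle is one piece: doll on top, crossbeam 205 mm along x with two brass end weights, tail below; 0.41 kg nominal (hidden, within 13 percent, inertia in proportion), inertia about the pivot 0.0022 kg m2.
- spindle (a joint): Spindle angle relative to the carrier, rad: 0 in line with the columns, positive = doll leaning to the carrier's own +x. Stops (rubber rods) at -0.35 and +0.35; starts resting on +0.35. Weak centring spring 0.0098 N m/rad towards 0, damping 0.0026 N m s/rad, no dry friction. At any fixed carrier tilt the doll falls to a stop (time constant about 0.65 s).
- spindle_com (a point): Spindle's centre of mass, 4.7 mm above the pivot. With L the doll's lean from vertical, F the carrier's tilt from vertical (both positive towards own +x; joint = L - F): nominally L'' = 4.2 L + 4.5 F - 1.2 (joint speed), so tilting the carrier against the lean, further than the lean itself, brings the doll up. It leaves the +0.35 stop only at F = -0.2 or beyond (rad).
- doll_top (a point): Top of the doll's head (plain turned wooden doll 92 mm tall, 49 mm wide), on the spindle's line 102 mm above the pivot. This frame turns with the spindle: its z axis points from tail to head, vertical when the doll is upright.
- tail_tip (a point): Rounded lower end of the spindle's tail, a 12 mm round rod, on the spindle's line 115 mm below the pivot; 20 mm above the carrier's underside when in line with the columns. This frame turns with the spindle.
- dock: Drying dock fixed to the bench: block 120 (x) x 60 (y) x 50 mm high, slot through it along own y at x = 0: 20 mm wide from 12 to 27 mm up, then flaring on steel faces to 56 mm wide at the top. Origin under its middle. The carrier straddles it, y axes in line; carrier origin on dock origin puts the tail tip 7 mm deep in the narrow slot, which keeps the doll upright.
- pine_blank: Rough square pine blank 62 x 170 x 62 mm lying on the bench beyond, along own y; origin under its centre. Bystander.
- faceplate: Bronze faceplate, disc 120 mm across with a hub, 34 mm high, origin under its centre. Bystander.
- paint_well: White ceramic paint well, 80 mm across, 35 mm high, origin under its centre. Bystander.
- jaw_a: Brass jaw insert 50 x 26 x 24 mm, stepped, on the bench between carrier and dock; origin under its centre. Bystander.
- jaw_b: Second brass jaw insert, like jaw_a, further from the robot. Bystander.
- small_doll: Another plain turned doll, 85 mm tall, 45 mm wide, standing; origin under its foot. Bystander.
- brush: Paint brush lying on the bench, origin under its middle. Bystander.
Mind the look-alikes: they are no part of the job. What is shaped like the dock but purple or red is not meant.

How it is judged:
On the way, in this order (a step that is already met when the one before it is completed fails the run):
1. the carrier is over 30 mm off the bench, away from the dock, and the doll is kept upright, within 0.12 rad, for 4 s (height (world z) of carrier above 0.03 m and horizontal distance between carrier and dock above 0.12 m and angle between doll_top's own z axis and vertical below 0.12 rad), for 4 s.
2. the carrier is above the dock with the doll upright, the tail not yet in the narrow slot (horizontal distance between carrier and dock below 0.05 m and z of tail_tip in the frame of dock above 0.04 m and angle between doll_top's own z axis and vertical below 0.14 rad), for 0.2 s.
At the end, for the whole second after the job is handed in: The carrier stands flat on the bench over the dock (within 6 mm, tilt under 0.04 rad), released and at rest, the tail in the narrow slot (tip below 27 mm, within 8 mm of the slot's middle across and 30 mm along it), the doll within 0.14 rad of upright (z of tail_tip in the frame of dock below 0.027 m and x of tail_tip in the frame of dock between -0.008 and 0.008 m and y of tail_tip in the frame of dock between -0.03 and 0.03 m and height (world z) of carrier below 0.006 m and angle between carrier's own z axis and vertical below 0.04 rad and angle between doll_top's own z axis and vertical below 0.14 rad and linear speed of carrier below 0.02 m/s and contact force between the fingers and carrier below 0.1 N); the robot touches nothing.
It fails at once if the doll leans more than 0.22 rad anywhere more than 0.12 m away from where its carrier first stood (distance of carrier from where it was at the start of the episode above 0.12 m and angle between doll_top's own z axis and vertical above 0.22 rad).
It fails at once if the doll leans more than 0.155 rad on the way, over 0.12 m from where the carrier first stood and over 0.06 m from the dock (distance of carrier from where it was at the start of the episode above 0.12 m and horizontal distance between carrier and dock above 0.06 m and angle between doll_top's own z axis and vertical above 0.155 rad).
It fails at once if the carrier is dropped or swung faster than 0.6 m/s (linear speed of carrier above 0.6 m/s).
It fails at once if the doll slams over (spindle faster than 3 rad/s) (velocity of joint spindle above 3 rad/s or velocity of joint spindle below -3 rad/s).
It fails at once if a bystander is pushed more than 30 mm (distance of any of pine_blank, faceplate, paint_well, jaw_a, jaw_b, small_doll, brush from where it was at the start of the episode above 0.03 m).
It also fails if it takes over 72 s, if anything falls off the work surface, if the arm or the gripper's body presses on something with over 40 N, if the wrist force passes 120 N, or if a joint passes its speed limit or range.

## Working session

There is one attempt and no reset: what is moved stays moved. The work goes in short steps, Python scripts to look and compute and a tool call to move; the robot and the scene stay as the last step left them, time stands still between calls to the robot, and variables do not carry over. Pictures are saved under pics/ and viewed, and the job is handed in when it is done.

Besides the shell and the picture viewer there is one more tool, called after "Emit:" by a JSON object that holds its "op" and its "data", one argument or row to a line. send_rows: Moves the arm, as the interface text tells. Its arguments: {"type":"object","properties":{"plan":{"type":"array"},"fingers":{"type":"number"}},"required":["plan"]}

```bash
ls; mkdir -p pics
python3 - <<'E'
from plant import *
import cv2,numpy as np
print(observe(), grip_point_offset)
for n in("scene","top"):
    p,d=snapshot(n); cv2.imwrite(f"pics/{n}0.png",p[:,:,::-1]); np.savez(f"{n}0.npz",p=p,d=d); print(n,camera_params(n))
E
```

```text
pics
{'time': 0.0, 'joints': array([ 1.26665343e+00,  5.28548314e-02,  1.40174617e+00,  1.35216718e-05,
        1.68858650e+00, -7.02784121e-02]), 'joint_velocities': array([-0.00028641, -0.0005003 ,  0.00149231, -0.00021031,  0.00364608,
        0.00019686]), 'joint_torque': array([-1.42286381e-04, -3.81671548e+01, -3.60188270e+01, -8.05135278e-05,
        6.15883298e-03, -2.88928084e-05]), 'eef_pos': array([0.1215348 , 0.51042771, 0.23045214]), 'tool_rot': array([ 4.43518591e-04,  7.84772647e-01,  6.19783234e-01, -6.62740839e-04]), 'contact_force': array([-0.36003973,  0.83823845,  0.77723467]), 'ft_torque': array([ 0.03756729, -0.00089325, -0.01267025]), 'grip_width': 1.0015427077365453} 0.0187
scene {'fx': 545.4590599572016, 'fy': 545.4590599572016, 'cx': 321.17461483682524, 'cy': 240.09982107591495, 'cam_to_world': array([[ 0.1697033 ,  0.78985541, -0.58934643,  1.35850541],
       [ 0.98547896, -0.13944487,  0.09688317, -0.07609818],
       [-0.00565764, -0.5972299 , -0.80205015,  1.28713935],
       [ 0.        ,  0.        ,  0.        ,  1.        ]])}
top {'fx': 495.1412497036174, 'fy': 495.1412497036174, 'cx': 321.37157457264493, 'cy': 235.90589413656826, 'cam_to_world': array([[ 0.00546612, -0.99060353,  0.13665564,  0.34653879],
       [-0.99994067, -0.004127  ,  0.01008065,  0.03668142],
       [-0.00942195, -0.13670263, -0.99056732,  1.64412736],
       [ 0.        ,  0.        ,  0.        ,  1.        ]])}
```

View pics/scene0.png

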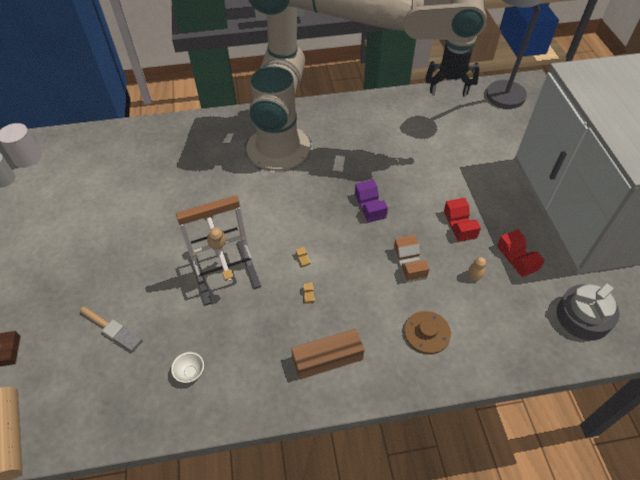

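View pics/top0.png

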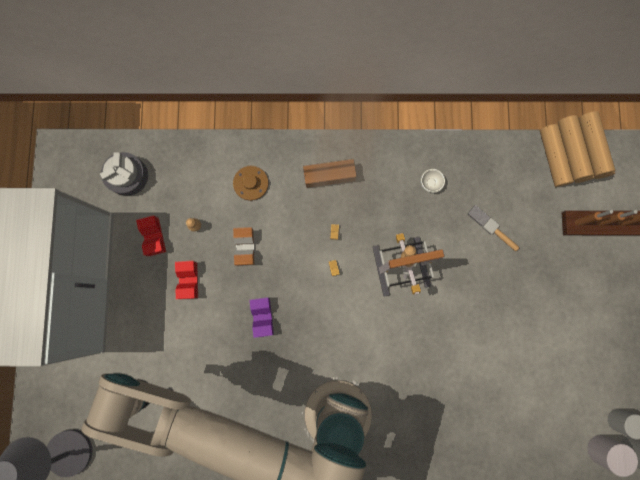

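The dock candidates are brown with steel faces at top (244,247) / scene (411,258), purple at top (262,318), and red at top (186,280) and (150,236). The brown one fits: it is neither purple nor red and has steel flare faces. The carrier is at top (410,262). I'll enlarge crops to confirm both and measure.

```bash
cat > h.py <<'E'
import numpy as np,cv2
from plant import *
def ray(n,u,v):
    c=camera_params(n);T=c["cam_to_world"];d=T[:3,:3]@np.array([(u-c["cx"])/c["fx"],(v-c["cy"])/c["fy"],1]);return T[:3,3],d
def onplane(n,u,v,z):
    o,d=ray(n,u,v);return o+d*(z-o[2])/d[2]
def cloud(n,d):
    c=camera_params(n);T=c["cam_to_world"];v,u=np.indices(d.shape)
    P=np.stack([(u-c["cx"])/c["fx"]*d,(v-c["cy"])/c["fy"]*d,d],-1)
    return P@T[:3,:3].T+T[:3,3]
E
python3 - <<'E'
from h import *
a=[]
for n,(u,v) in (("top",(244,247)),("top",(410,262)),("scene",(411,258)),("scene",(218,245))):
    z=np.load(n+"0.npz")["p"][v-50:v+50,u-50:u+50,::-1]
    a.append(cv2.resize(z,(400,300) if 0 else (300,300),interpolation=cv2.INTER_CUBIC))
cv2.imwrite("pics/crop0.png",np.vstack([np.hstack(a[:2]),np.hstack(a[2:])]))
for n in("top","scene"):
    f=np.load(n+"0.npz");W=cloud(n,f["d"]);hsv=cv2.cvtColor(f["p"],cv2.COLOR_RGB2HSV)
    valid=f["d"]>0
    m=valid&(W[...,2]>.255)&(W[...,2]<.32)&(W[...,0]<.75)&(W[...,0]>.15)&(W[...,1]<.1)&(W[...,1]>-.4)&(hsv[...,1]>90)
    P=W[m]; print(n,"bar",m.sum(),P.mean(0),P.min(0),P.max(0))
    r=cv2.minAreaRect((P[:,:2]*1000).astype(np.float32));print(r, cv2.boxPoints(r))
    m=valid&(W[...,2]>.04)&(W[...,2]<.06)&(W[...,0]<.75)&(W[...,0]>.2)&(W[...,1]<.35)&(W[...,1]>.15)&~((hsv[...,0]>120)&(hsv[...,1]>120))
    k,l,s,c=cv2.connectedComponentsWithStats(m.astype(np.uint8))
    print(n,"dock cand",[(s[i].tolist(),np.round(W[l==i].mean(0),4).tolist()) for i in range(1,k) if s[i][4]>25])
E
```

```text
top bar 447 [ 0.47325464 -0.20933413  0.2862741 ] [ 0.44904202 -0.28474389  0.26422689] [ 0.49899139 -0.13568679  0.2944906 ]
((474.1119689941406, -210.11569213867188), (22.020870208740234, 150.6592254638672), 12.085737228393555) [[ 447.57343 -138.76103]
 [ 479.11774 -286.08096]
 [ 500.6505  -281.47034]
 [ 469.1062  -134.15042]]
top dock cand [([233, 227, 19, 14, 221], [0.5755, 0.3108, 0.0481]), ([234, 251, 19, 14, 221], [0.4935, 0.3068, 0.0482]), ([250, 297, 19, 5, 28], [0.3636, 0.2524, 0.0486])]
scene bar 754 [ 0.48289009 -0.20789146  0.28220289] [ 0.4535458  -0.28276239  0.26251838] [ 0.50493029 -0.13319981  0.29232728]
((478.4361267089844, -207.5223846435547), (27.82571792602539, 150.5980224609375), 11.746883392333984) [[ 449.48462 -136.63289]
 [ 480.14465 -284.07687]
 [ 507.38763 -278.41187]
 [ 476.7276  -130.9679 ]]
scene dock cand [([395, 235, 25, 19, 291], [0.5008, 0.3103, 0.0478]), ([404, 260, 26, 16, 277], [0.5841, 0.3147, 0.0482])]
```

View pics/crop0.png

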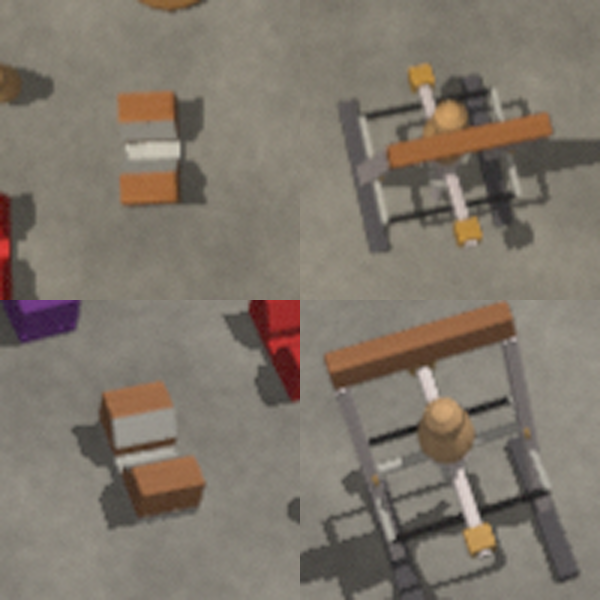

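The crop confirms it: the brown block has pale steel flare faces and its slot runs roughly along world y, so that is the dock. In the carrier crop the doll's head leans to the upper side, own +x. Next I'll refine the measurements.

Run:
```python
from h import *
for n in("top","scene"):
    f=np.load(n+"0.npz");W=cloud(n,f["d"]);hsv=cv2.cvtColor(f["p"],cv2.COLOR_RGB2HSV)
    v=f["d"]>0;H,S,V=hsv[...,0],hsv[...,1],hsv[...,2]
    g=v&(np.abs(W[...,2])<.02)&(S<40)&(W[...,0]>.3)&(W[...,0]<.7)&(abs(W[...,1])<.4); print(n,"bench z",np.median(W[g][:,2]))
    def rep(t,m):
        P=W[m]; r=cv2.minAreaRect((P[:,:2]*1000).astype(np.float32)); print(n,t,m.sum(),P.mean(0).round(4),np.round(r[0],1),np.round(r[1],1),round(r[2],1))
    rep("bartop",v&(W[...,2]>.282)&(W[...,2]<.3)&(W[...,0]<.6)&(W[...,0]>.4)&(W[...,1]<-.1)&(W[...,1]>-.3)&(S>90))
    d=v&(W[...,2]>.045)&(W[...,2]<.06)&(W[...,1]<.36)&(W[...,1]>.26)&(W[...,0]>.44)&(W[...,0]<.64)&(H<30)&(S>70)
    rep("dock",d); rep("d far",d&(W[...,0]>.538));rep("d near",d&(W[...,0]<.538))
    b=v&(W[...,1]<-.05)&(W[...,1]>-.35)&(W[...,0]>.3)&(W[...,0]<.65)&(W[...,2]>.05)&(W[...,2]<.24)&(H>12)&(H<28)&(S>130)&(V>120)
    k,l,s,c=cv2.connectedComponentsWithStats(b.astype(np.uint8))
    for i in range(1,k):
        if s[i][4]>8: print(n,"brass",s[i].tolist(),c[i].round(1),np.median(W[l==i],0).round(4),hsv[l==i].mean(0).round())
```

```text
top bench z -0.000976481491191894
top bartop 410 [ 0.4739 -0.2103  0.287 ] [ 474.2 -210.2] [ 21.8 150.5] 11.9
top dock 329 [0.5349 0.3085 0.0496] [535.1 309. ] [120.7  60. ] 3.3
top d far 166 [0.5779 0.3116 0.0496] [578.4 311.6] [33.7 59.7] 1.0
top d near 163 [0.4912 0.3054 0.0496] [491.2 305.9] [32.3 58.9] 3.7
top brass [396, 234, 9, 8, 50] [399.7 237.1] [ 0.555  -0.1905  0.1134] [ 19. 157. 170.]
top brass [411, 284, 9, 10, 54] [415.3 288.4] [ 0.3953 -0.2256  0.1748] [ 19. 159. 174.]
scene bench z -0.0008296449745264223
scene bartop 480 [ 0.4798 -0.208   0.2865] [ 479.1 -207.3] [ 27.6 150.5] 12.8
scene dock 407 [0.5442 0.3127 0.0495] [539.2 313.2] [125.5  62.3] 3.2
scene d far 228 [0.5835 0.3146 0.0493] [582.4 315. ] [37.9 62. ] 5.1
scene d near 179 [0.494  0.3103 0.0497] [493.7 310.7] [34.1 62.1] 4.0
scene brass [223, 270, 10, 9, 60] [227.4 274. ] [ 0.5621 -0.1902  0.1141] [ 18. 137. 188.]
```

Emit:
{"op": "send_rows", "data": {
  "plan": [
    [[0.6,-0.4,1,0,0,-1],[1.6,-1.0,2,0,0,-2.4],[2.8,-2.0,3,0,0,-3.8],[4.0,-3.0,3.8,0,0,-5],[5,-4,4.4,0,0,-6]]
  ]
}}

```text
time: 0.6
eef_pos: [0.2698, 0.3924, 0.3625]
tool_rot: [-0.0, 0.919, 0.394, 0.0]
contact_force: [1.1, 1.0, 0.1]
grip_width: 1.004
```

Emit:
{"op": "send_rows", "data": {
  "plan": [
    [[0.4,-1.2,0,0,0,-0.6],[0.9,-2.7,0,0,0,-1.3],[1.4,-4.2,0,0,0,-2],[1.9,-5.7,0,0,0,-2.7],[2.4,-7.2,0,0,0,-3.4]]
  ]
}}

```text
time: 1.1
eef_pos: [0.3408, 0.1757, 0.3613]
tool_rot: [0.0, 0.967, 0.255, -0.0]
contact_force: [1.8, 1.2, -0.6]
grip_width: 0.999
```

Emit:
{"op": "send_rows", "data": {
  "plan": [
    [[0.5,-1.5,0,0,0,-0.6],[1.0,-3.0,0,0,0,-1.3],[1.5,-4.5,0,0,0,-2],[2.0,-6.0,0,0,0,-2.7],[2.5,-7.2,0,0,0,-3.4]]
  ]
}}

```text
time: 1.6
eef_pos: [0.4158, -0.041, 0.3613]
tool_rot: [0.0, 0.994, 0.108, -0.0]
contact_force: [0.8, 0.4, 0.4]
grip_width: 1.0
```

Run:
```python
from h import *
from scipy.spatial.transform import Rotation as R
o=observe();r=R.from_quat(np.roll(o['tool_rot'],-1));M=r.as_matrix()
print(o['eef_pos'],M[:,0],np.degrees(np.arctan2(M[1,0],M[0,0])),M[:,2])
print((np.array([.4745,-.209,.278-.0187])-o['eef_pos'])/.03)
```

```text
[ 0.41582916 -0.04095398  0.36133583] [ 9.76753687e-01  2.14364629e-01 -2.02059736e-04] 12.378254395381957 [-1.89430230e-04 -7.94583298e-05 -9.99999979e-01]
[ 1.95569451 -5.60153404 -3.40119445]
```

Emit:
{"op": "send_rows", "data": {
  "plan": [
    [[0.45,-1.4,0,0,0,0],[0.9,-2.8,0,0,0,-0.1],[1.4,-4.2,0,0,0,-0.1],[1.75,-5.2,0,0,0,-0.1],[1.87,-5.58,-0.3,0,0,-0.1]]
  ]
}}

```text
time: 2.1
eef_pos: [0.4723, -0.2085, 0.352]
tool_rot: [0.0, 0.995, 0.104, -0.0]
contact_force: [0.2, 0.4, 0.1]
grip_width: 0.999
```

Emit:
{"op": "send_rows", "data": {
  "plan": [
    [[0,0,-0.8,0,0,0],[0,0,-1.7,0,0,0],[0,0,-2.5,0,0,0],[0,0,-3.0,0,0,0],[0,0,-3.1,0,0,0]]
  ]
}}

```text
time: 2.6
eef_pos: [0.4712, -0.2051, 0.2574]
tool_rot: [-0.001, 0.994, 0.106, -0.001]
contact_force: [-0.4, 0.2, 0.1]
grip_width: 1.002
```

Run:
```python
from h import *
o=observe();print(o['eef_pos'],o['contact_force'],o['time'])
a=[]
for n,(u,v) in (("top",(410,262)),("scene",(215,235))):
    p,d=snapshot(n); a.append(cv2.resize(p[v-60:v+60,u-60:u+60,::-1],(390,390),interpolation=cv2.INTER_CUBIC))
cv2.imwrite("pics/g1.png",np.hstack(a))
```

```text
[ 0.47122115 -0.20508384  0.25742641] [-0.36216927  0.24085702  0.12620108] 2.6
```

View pics/g1.png

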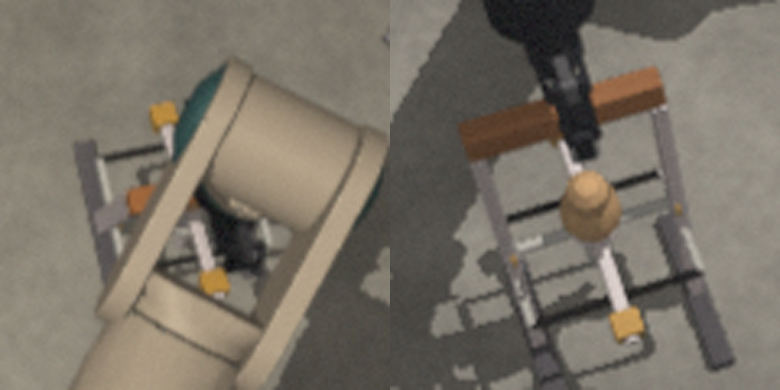

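Scene crop: the near finger pad stands in front of the bar's middle, and the jaws straddle it. In the top crop both brass weights stay visible, at (163,115) and (215,280) in the crop. Closing.

Emit:
{"op": "send_rows", "data": {
  "plan": [
    [[0,0,0,0,0,0],[0,0,0,0,0,0],[0,0,0,0,0,0],[0,0,0,0,0,0],[0,0,0,0,0,0]]
  ],
  "fingers": 0
}}

```text
time: 3.2
eef_pos: [0.4723, -0.2059, 0.2601]
tool_rot: [0.0, 0.994, 0.106, 0.001]
contact_force: [3.3, 0.8, 1.0]
grip_width: 0.246
```

Emit:
{"op": "send_rows", "data": {
  "plan": [
    [[0,0,0,0,0,0],[0,0,0,0,0,0],[0,0,0,0,0,0],[0,0,0,0,0,0],[0,0,0,0,0,0]]
  ]
}}

```text
time: 3.7
eef_pos: [0.4722, -0.2059, 0.2601]
tool_rot: [0.0, 0.994, 0.106, 0.001]
contact_force: [4.5, 0.7, 4.4]
grip_width: 0.248
```

Emit:
{"op": "send_rows", "data": {
  "plan": [
    [[0,0,0.1,0,0,0],[0,0,0.4,0,0,0],[0,0,0.8,0,0,0],[0,0,1.2,0,0,0],[0,0,1.6,0,0,0]]
  ]
}}

```text
time: 4.2
eef_pos: [0.4718, -0.206, 0.3087]
tool_rot: [0.0, 0.994, 0.105, 0.0]
contact_force: [-0.1, 0.4, -7.4]
grip_width: 0.25
```

Emit:
{"op": "send_rows", "data": {
  "plan": [
    [[0,0,0.4,0,0,0],[0,0,0.8,0,0,0],[0,0,1.2,0,0,0],[0,0,1.4,0,0,0],[0,0,1.5,0,0,0]]
  ]
}}

```text
time: 4.7
eef_pos: [0.472, -0.206, 0.3535]
tool_rot: [0.0, 0.994, 0.105, 0.0]
contact_force: [-0.5, 0.5, -8.6]
grip_width: 0.249
```

```bash
cat >> h.py <<'E'
from scipy.spatial.transform import Rotation as R
def pose(o=None):
    o=o or observe();M=R.from_quat(np.roll(o['tool_rot'],-1)).as_matrix()
    x=M[:,0];z=-M[:,2] # carrier x and up
    yaw=np.arctan2(x[1],x[0]); h=np.array([np.cos(yaw),np.sin(yaw),0])
    F=np.arctan2(z@h,z[2]); roll=np.arctan2(np.cross([0,0,1],h)@z,z[2])
    return np.array(o['eef_pos']),yaw,F,roll,M,o
def brass(n,p,d,tcp,yaw,M):
    "3D medians of brass blobs near carrier pivot"
    W=cloud(n,d);hsv=cv2.cvtColor(p,cv2.COLOR_RGB2HSV);H,S,V=[hsv[...,i] for i in range(3)]
    piv=tcp-M[:,2]*.0187+M[:,2]*.14
    Q=W-piv; h=np.array([np.cos(yaw),np.sin(yaw)]); a=Q[...,0]*h[0]+Q[...,1]*h[1]; b=-Q[...,0]*h[1]+Q[...,1]*h[0]
    m=(d>0)&(abs(b)<.04)&(abs(a)>.06)&(abs(a)<.125)&(abs(Q[...,2])<.09)&(H>12)&(H<28)&(S>120)&(V>100)
    k,l,s,c=cv2.connectedComponentsWithStats(m.astype(np.uint8)); out=[]
    for i in range(1,k):
        if s[i][4]>12: 
            q=l==i; out.append((s[i][4],np.median(a[q]),np.median(b[q]),np.median(Q[...,2][q]),c[i].round(1)))
    return out
E
python3 - <<'E'
from h import *
tcp,yaw,F,roll,M,o=pose();print(tcp,yaw,F,roll,o['contact_force'],o['ft_torque'])
a=[]
for n,(u,v) in (("top",(410,262)),("scene",(215,220))):
    p,d=snapshot(n); a.append(cv2.resize(p[v-60:v+60,u-60:u+60,::-1],(390,390),interpolation=cv2.INTER_CUBIC))
    for x in brass(n,p,d,tcp,yaw,M): print(n,x)
cv2.imwrite("pics/g2.png",np.hstack(a))
E
```

```text
[ 0.47201775 -0.20599232  0.35346927] 0.21124781805286286 -0.0009270451398565182 0.0006865396364449895 [-0.45919283  0.52112625 -8.5987829 ] [-0.05877943  0.02692557 -0.08806718]
top (np.int32(62), np.float64(0.08329696078831966), np.float64(-0.0035870111154137057), np.float64(-0.024747406793581866), array([404.6, 232.9]))
scene (np.int32(77), np.float64(0.08998704931215588), np.float64(-0.0025066450728015045), np.float64(-0.02430043428318915), array([221.9, 252.5]))
```

View pics/g2.png

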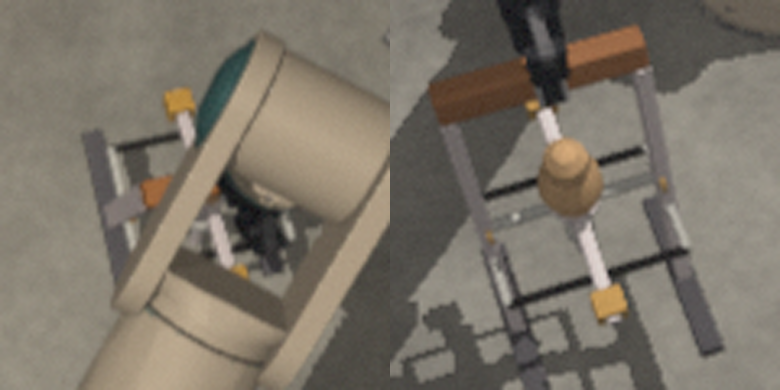

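The near brass weight is clear in both views, top crop (180,103) and scene crop (609,300). I'll tilt part-way while the doll stays on the stop, to check the lean measurement.

Emit:
{"op": "send_rows", "data": {
  "plan": [
    [[0,0,0,0.03,-0.15,0],[0,0,0,0.11,-0.5,0],[0,0,0,0.19,-0.9,0],[0,0,0,0.26,-1.2,0],[0,0,0,0.29,-1.35,0]]
  ]
}}

```text
time: 5.3
eef_pos: [0.4714, -0.2061, 0.3528]
tool_rot: [-0.006, 0.993, 0.105, 0.061]
contact_force: [-0.9, -0.4, -8.4]
grip_width: 0.245
```

Run:
```python
from h import *
for k in range(2):
  for n in ("top","scene"):
    tcp,yaw,F,roll,M,o=pose();p,d=snapshot(n)
    for x in brass(n,p,d,tcp,yaw,M): print(o['time'],n,round(F,4),round(roll,4),yaw,x[0],np.round(x[1:4],4),"L",[round(float(np.arcsin((.0062-x[3])/.0885)),4)])
cv2.imwrite("pics/g3.png",p[:,:,::-1])
```

```text
5.3 top -0.1224 0.0002 0.210534222295026 61 [ 0.0867 -0.0036 -0.0122] L [0.21]
5.3 top -0.1224 0.0002 0.210534222295026 64 [-0.0859 -0.0041  0.0241] L [-0.2038]
5.35 scene -0.1226 0.0003 0.2105260315054569 54 [-0.079  -0.0034  0.0222] L [-0.1818]
5.35 scene -0.1226 0.0003 0.2105260315054569 74 [ 0.0928 -0.0026 -0.0107] L [0.1918]
5.4 top -0.1212 0.0003 0.21057118267151717 61 [ 0.0859 -0.003  -0.0107] L [0.1917]
5.4 top -0.1212 0.0003 0.21057118267151717 64 [-0.086  -0.0032  0.0212] L [-0.1702]
5.45 scene -0.1206 0.0001 0.2107876757555392 56 [-0.0799 -0.0033  0.0202] L [-0.1593]
5.45 scene -0.1206 0.0001 0.2107876757555392 75 [ 0.0936 -0.0027 -0.0096] L [0.1798]
```

The doll has already left the stop and is rising slowly: lean about 0.17 and falling at 0.24 rad/s. The two brass weights give the angle directly. The robot's clock is stopped between calls, so I'll set up an estimator and planner now.

```bash
cat > ctl.py <<'E'
from h import *
import json,sys
from scipy.optimize import lsq_linear
K=.107;dt=.01
def sim(x,Fs,F0,hold=.05):
    "x=(L,v,d); hold then rows of 0.1 s to each F; returns rows of (L,v,d) after hold and each row"
    L,v,d=x;F=F0;out=[]
    segs=[(F0,hold)]+[(f,.1) for f in Fs]
    for f,T in segs:
        n=int(round(T/dt));Fp=(f-F)/T
        for i in range(n):
            Fm=F+Fp*dt*(i+.5);Lp=v+K*Fp
            acc=4.2*L+4.5*Fm-1.2*(Lp-Fp)+d
            L+=Lp*dt+.5*acc*dt*dt;v+=acc*dt
        F=f;out.append((L,v,d))
    return np.array(out)
def lin(Fs,F0,hold):
    z=sim((0,0,0),Fs,F0,hold)[-1][:2]
    A=np.array([sim(e,[0]*len(Fs),0,hold)[-1] for e in np.eye(3)]).T
    return A,np.r_[z,0]
def kf_update(x,P,L,s):
    H=np.array([1,0,0.]);S=P[0,0]+s*s;G=P[:,0]/S;x=x+G*(L-x[0]);P=P-np.outer(G,P[0]);return x,P
def kf_pred(x,P,Fs,F0,hold):
    A,b=lin(Fs,F0,hold);T=hold+.1*len(Fs);q=.15**2
    Q=np.array([[q*T**3/3,q*T*T/2,0],[q*T*T/2,q*T,0],[0,0,.05**2*T]]);return A@x+b,A@P@A.T+Q
def plan(x,F0,N=20,Fm=.36,dF=.09,hold=0.0,Fend=None):
    b=sim(x,[F0]*N,F0,hold)[1:];cols=[]
    for k in range(N):
        f=np.zeros(N);f[k:]=1e-2; cols.append((sim((0,0,0),f,0,hold)[1:])/1e-2)
    # unknowns = increments u_k ; F_k = F0+cum u
    w=[];r=[]
    AL=np.array([c[:,0] for c in cols]).T;Av=np.array([c[:,1] for c in cols]).T
    C=np.tril(np.ones((N,N)))
    wt=np.ones(N);wt[-1]=20
    A=np.vstack([AL*wt[:,None],.4*Av*wt[:,None],.15*C,1.2*np.eye(N)])
    # equilibrium bias: F target such that L=0 => F=-d/4.5
    Feq=-x[2]/4.5
    y=np.concatenate([-b[:,0]*wt,-.4*b[:,1]*wt,.15*np.full(N,Feq-F0),np.zeros(N)])
    s=lsq_linear(A,y,bounds=(-dF,dF));F=F0+np.cumsum(s.x)
    return np.clip(F,-Fm,Fm)
def lean(n):
    tcp,yaw,F,roll,M,o=pose();p,d=snapshot(n);B=brass(n,p,d,tcp,yaw,M)
    pos=[x for x in B if x[1]>0];neg=[x for x in B if x[1]<0]
    pos=max(pos,key=lambda x:x[0]) if pos else None;neg=max(neg,key=lambda x:x[0]) if neg else None
    L1=float(np.arcsin((.0075-pos[3])/.0885)) if pos is not None else None
    L2=float(np.arctan2(neg[3]-pos[3],pos[1]-neg[1])) if pos is not None and neg is not None and neg[0]>35 else None
    return o['time'],L1,L2,F,yaw,tcp,p,B
def save(s): json.dump(s,open("st.json","w"))
def load(): return json.load(open("st.json"))
def rows(s,Fs,dyaw,dpos):
    "dyaw: list rad cumulative from now, dpos: list of metres cumulative"
    R0=R.from_euler('z',s['yaw'])*R.from_euler('y',s['F']);out=[]
    for f,dy,dp in zip(Fs,dyaw,dpos):
        rv=(R.from_euler('z',s['yaw']+dy)*R.from_euler('y',f)*R0.inv()).as_rotvec()/np.radians(5)
        out.append([round(float(a),2) for a in np.r_[np.array(dp)/.03,rv]])
    return out
def cycle(cams=("scene",),dyaw=(0,)*5,dpos=((0,0,0),)*5,sm=.008,show=None):
    "state s holds x at time of end of last rows"
    s=load();x=np.array(s['x']);P=np.array(s['P'])
    for n in cams:
        t,L1,L2,F,yaw,tcp,p,B=lean(n)
        Lm=L2 if L2 is not None else L1
        if Lm is not None and L1 is not None and L2 is not None and abs(L1-L2)>.06: print("DISAGREE",L1,L2)
        print(f"{n} t={t:.2f} L1={L1} L2={L2} pred={x[0]:.3f},{x[1]:.3f} d={x[2]:.3f} F={F:.4f} cmdF={s['F']:.4f} yaw={yaw:.3f} tcp={tcp.round(4)}")
        if Lm is not None: x,P=kf_update(x,P,Lm,sm if L2 is not None else .012)
        x,P=kf_pred(x,P,[],s['F'],.05)
        if show: cv2.imwrite(f"pics/{show}_{n}.png",p[:,:,::-1])
    Fs=plan(x,s['F'])[:5]
    rw=rows(s,Fs,dyaw,dpos)
    print(f"est L={x[0]:.3f} v={x[1]:.3f} d={x[2]:.3f}  Fs={Fs.round(3)}");print(rw)
    tr=sim(x,Fs,s['F'],0);print("L pred",tr[1:,0].round(3))
    x,P=kf_pred(x,P,list(Fs),s['F'],0.)
    s.update(x=x.tolist(),P=P.tolist(),F=float(Fs[-1]),yaw=s['yaw']+dyaw[-1],pos=(np.array(s['pos'])+dpos[-1]).tolist());save(s)
if __name__=="__main__": cycle()
E
python3 - <<'E'
from ctl import *
x=np.array([.158,-.24,0.]);F0=-.121
s=dict(x=x.tolist(),P=np.diag([.01**2,.06**2,.2**2]).tolist(),F=F0,yaw=.211,pos=pose()[0].tolist());
Fs=plan(x,F0);print(Fs.round(3));print(sim(x,Fs,F0,0)[:,0].round(3))
Fs=Fs[:5];print(rows(s,Fs,[0]*5,[(0,0,0)]*5))
x,P=kf_pred(x,np.array(s['P']),list(Fs),F0,0.)
s.update(x=x.tolist(),P=P.tolist(),F=float(Fs[-1]));save(s);print(x,np.sqrt(np.diag(P)))
E
```

```text
Traceback (most recent call last):
  File "ctl.py", line 27, in plan
    b=sim(x,[F0]*N,F0,hold)[1:];cols=[]
      ~~~^^^^^^^^^^^^^^^^^^
  File "ctl.py", line 10, in sim
    n=int(round(T/dt));Fp=(f-F)/T
                          ~~~~~^~
ZeroDivisionError: float division by zero
```

```bash
sed -i 's|n=int(round(T/dt));Fp=(f-F)/T|n=int(round(T/dt));Fp=(f-F)/T if T else 0.|' ctl.py
python3 - <<'E'
from ctl import *
x=np.array([.158,-.24,0.]);F0=-.121
s=dict(x=x.tolist(),P=np.diag([.01**2,.06**2,.2**2]).tolist(),F=F0,yaw=.211,pos=pose()[0].tolist());
Fs=plan(x,F0);print(Fs.round(3));print(sim(x,Fs,F0,0)[:,0].round(3))
Fs=Fs[:5];print(rows(s,Fs,[0]*5,[(0,0,0)]*5))
x,P=kf_pred(x,np.array(s['P']),list(Fs),F0,0.)
s.update(x=x.tolist(),P=P.tolist(),F=float(Fs[-1]));save(s);print(x,np.sqrt(np.diag(P)))
E
```

```text
[-0.145 -0.144 -0.129 -0.109 -0.089 -0.069 -0.053 -0.04  -0.029 -0.021
 -0.015 -0.01  -0.007 -0.005 -0.003 -0.002 -0.     0.001  0.003  0.005]
[0.158 0.132 0.109 0.09  0.073 0.059 0.047 0.038 0.03  0.023 0.018 0.014
 0.01  0.008 0.005 0.004 0.002 0.001 0.    0.    0.   ]
[[0.0, 0.0, 0.0, 0.06, -0.27, 0.0], [0.0, 0.0, 0.0, 0.05, -0.26, -0.0], [0.0, 0.0, 0.0, 0.02, -0.09, -0.0], [0.0, 0.0, 0.0, -0.03, 0.13, 0.0], [0.0, 0.0, 0.0, -0.08, 0.36, 0.0]]
[ 0.05912368 -0.14954248  0.        ] [0.04864229 0.15044948 0.20310096]
```

Emit:
{"op": "send_rows", "data": {
  "plan": [
    [[0,0,0,0.06,-0.27,0],[0,0,0,0.05,-0.26,0],[0,0,0,0.02,-0.09,0],[0,0,0,-0.03,0.13,0],[0,0,0,-0.08,0.36,0]]
  ]
}}

```text
time: 6.0
eef_pos: [0.472, -0.2059, 0.3526]
tool_rot: [-0.004, 0.993, 0.105, 0.043]
contact_force: [-0.2, -0.0, -7.8]
grip_width: 0.247
```

```bash
python3 -c "
from ctl import *
cycle(('scene','top'),show='b1')"
```

```text
scene t=6.00 L1=0.10871078881669483 L2=0.09735974027873186 pred=0.059,-0.150 d=0.000 F=-0.0867 cmdF=-0.0886 yaw=0.211 tcp=[ 0.472  -0.2059  0.3526]
top t=6.05 L1=0.11938388814077797 L2=0.09967611647950488 pred=0.094,-0.040 d=0.071 F=-0.0854 cmdF=-0.0886 yaw=0.212 tcp=[ 0.4721 -0.2058  0.3523]
est L=0.096 v=-0.018 d=0.086  Fs=[-0.142 -0.158 -0.152 -0.136 -0.116]
[[0.0, 0.0, 0.0, 0.13, -0.6, -0.0], [0.0, 0.0, 0.0, 0.17, -0.77, 0.0], [0.0, 0.0, 0.0, 0.15, -0.71, 0.0], [0.0, 0.0, 0.0, 0.11, -0.53, 0.0], [0.0, 0.0, 0.0, 0.07, -0.31, 0.0]]
L pred [0.086 0.076 0.065 0.055 0.046]
```

Emit:
{"op": "send_rows", "data": {
  "plan": [
    [[0,0,0,0.13,-0.6,0],[0,0,0,0.17,-0.77,0],[0,0,0,0.15,-0.71,0],[0,0,0,0.11,-0.53,0],[0,0,0,0.07,-0.31,0]]
  ]
}}

```text
time: 6.6
eef_pos: [0.4719, -0.2059, 0.3527]
tool_rot: [-0.006, 0.993, 0.105, 0.057]
contact_force: [-0.7, 0.9, -8.9]
grip_width: 0.244
```

```bash
python3 -c "
from ctl import *
cycle(('scene','top'),show='b2')"
```

```text
scene t=6.60 L1=0.010617328852698598 L2=None pred=0.046,-0.108 d=0.086 F=-0.1141 cmdF=-0.1159 yaw=0.211 tcp=[ 0.4719 -0.2059  0.3527]
top t=6.65 L1=0.0036391924028515463 L2=-0.012731608944022811 pred=0.002,-0.207 d=0.025 F=-0.1128 cmdF=-0.1159 yaw=0.211 tcp=[ 0.4721 -0.2058  0.3524]
est L=-0.022 v=-0.258 d=0.000  Fs=[-0.026  0.06   0.098  0.107  0.101]
[[0.0, 0.0, 0.0, -0.22, 1.01, 0.0], [0.0, 0.0, 0.0, -0.42, 1.97, 0.0], [0.0, 0.0, 0.0, -0.51, 2.4, 0.0], [0.0, 0.0, 0.0, -0.54, 2.5, -0.0], [0.0, 0.0, 0.0, -0.52, 2.43, 0.0]]
L pred [-0.034 -0.038 -0.038 -0.037 -0.033]
```

Emit:
{"op": "send_rows", "data": {
  "plan": [
    [[0,0,0,-0.22,1.01,0],[0,0,0,-0.42,1.97,0],[0,0,0,-0.51,2.4,0],[0,0,0,-0.54,2.5,0],[0,0,0,-0.52,2.43,0]]
  ]
}}

```text
time: 7.2
eef_pos: [0.4725, -0.2057, 0.3523]
tool_rot: [0.005, 0.993, 0.106, -0.05]
contact_force: [-0.2, 0.1, -8.6]
grip_width: 0.246
```

```bash
sed -i 's/arcsin((.0075-/arcsin((.0065-/' ctl.py; python3 -c "
from ctl import *
cycle(('scene','top'),show='b3')"
```

```text
scene t=7.20 L1=-0.051122994564978104 L2=None pred=-0.033,0.049 d=0.000 F=0.0998 cmdF=0.1013 yaw=0.212 tcp=[ 0.4725 -0.2057  0.3523]
top t=7.25 L1=-0.015219439250998338 L2=None pred=-0.050,0.017 d=-0.021 F=0.0985 cmdF=0.1013 yaw=0.212 tcp=[ 0.4722 -0.2059  0.3527]
est L=-0.026 v=0.094 d=0.012  Fs=[0.068 0.044 0.027 0.015 0.008]
[[0.0, 0.0, 0.0, 0.08, -0.37, 0.0], [0.0, 0.0, 0.0, 0.14, -0.64, 0.0], [0.0, 0.0, 0.0, 0.18, -0.83, 0.0], [0.0, 0.0, 0.0, 0.21, -0.96, 0.0], [0.0, 0.0, 0.0, 0.22, -1.05, 0.0]]
L pred [-0.021 -0.016 -0.013 -0.01  -0.007]
```

Run:
```python
from h import *
a=[]
for n,(u,v) in (("top",(410,262)),("scene",(215,220))):
    p=cv2.imread(f"pics/b3_{n}.png"); a.append(cv2.resize(p[v-60:v+60,u-60:u+60],(390,390),interpolation=cv2.INTER_CUBIC))
cv2.imwrite("pics/g4.png",np.hstack(a))
```

```text
(no output)
```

View pics/g4.png

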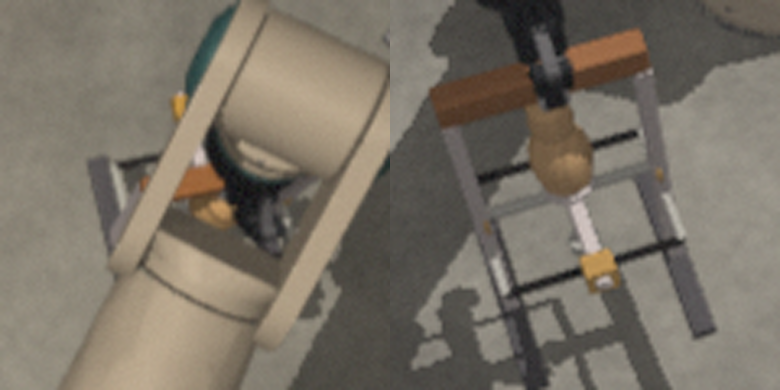

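In the top view the weight is now partly hidden by the wrist at crop (180,103), while the scene view stays clear at crop (600,270). I'll switch to a scene-pixel ray onto the weight's vertical plane, calibrated on the earlier pictures.

```bash
cat >> h.py <<'E'
def weight_z(p,tcp,yaw,M,n="scene",a0=.09):
    "ray through centroid of +x brass blob onto the vertical plane a=a0; height above pivot, and blob"
    piv=tcp+M[:,2]*(.14-.0187);h=np.array([np.cos(yaw),np.sin(yaw),0]);c=camera_params(n);T=np.linalg.inv(c["cam_to_world"])
    q=T[:3,:3]@(piv+.0885*h)+T[:3,3];u0,v0=c["fx"]*q[0]/q[2]+c["cx"],c["fy"]*q[1]/q[2]+c["cy"]
    hsv=cv2.cvtColor(p,cv2.COLOR_RGB2HSV);H,S,V=[hsv[...,i] for i in range(3)]
    m=((H>12)&(H<28)&(S>120)&(V>100)).astype(np.uint8);v,u=np.indices(m.shape);m[(abs(u-u0)>16)|(abs(v-v0)>24)]=0
    k,l,s,cc=cv2.connectedComponentsWithStats(m)
    if k<2: return None
    best=[i for i in range(1,k) if s[i][4]>20]
    if not best: return None
    i=max(best,key=lambda i:cc[i][1]) # lowest blob = weight, nearer the camera than the doll
    o,d=ray(n,*cc[i]);t=(a0-(o-piv)@h)/(d@h);P=o+t*d
    return float(P[2]-piv[2]),int(s[i][4]),cc[i].round(2),s[i][:4].tolist(),(u0.round(1),v0.round(1))
E
python3 - <<'E'
from h import *
tcp,yaw,F,roll,M,o=pose()
for f,F,L in(("g3",-.1206,.170),("b1_scene",-.0867,.0975),("b2_scene",-.1141,0),("b3_scene",.0998,None)):
    p=cv2.imread(f"pics/{f}.png")[:,:,::-1].copy()
    Mz=(R.from_euler('z',yaw)*R.from_euler('y',F)).as_matrix()@np.diag([1,-1,-1.])
    r=weight_z(p,tcp,yaw,Mz);print(f,L,r, None if L is None else r[0]+.0885*np.sin(L))
E
```

```text
g3 0.17 (-0.01311261503993194, 75, array([222.8 , 254.28]), [218, 249, 11, 11], (np.float64(222.8), np.float64(250.3))) 0.0018600228524972076
b1_scene 0.0975 (-0.006534335238696121, 76, array([222.04, 251.47]), [217, 246, 11, 11], (np.float64(222.4), np.float64(249.1))) 0.002080750082132791
b2_scene 0 (0.000789646195295618, 79, array([221.84, 250.68]), [216, 246, 12, 13], (np.float64(222.7), np.float64(250.1))) 0.000789646195295618
b3_scene None (0.004121821934849057, 77, array([218.94, 241.71]), [214, 237, 11, 13], (np.float64(219.8), np.float64(242.0))) None
```

Run:
```python
s=open('ctl.py').read()
a=s.index("    tcp,yaw,F,roll,M,o=pose();p,d=snapshot(n);B=");b=s.index("def save(s)")
s=s[:a]+'''    tcp,yaw,F,roll,M,o=pose();p,d=snapshot(n);w=weight_z(p,tcp,yaw,M,n)
    L1=float(np.arcsin(np.clip((.0018-w[0])/.0885,-1,1))) if w else None
    return o['time'],L1,None,F,yaw,tcp,p,w
'''+s[b:]
s=s.replace("print(f\"{n} t=","print(B[1:] if B else B);print(f\"{n} t=").replace("cams=(\"scene\",)","cams=(\"scene\",\"scene\")").replace("else .012)","else .010)")
open('ctl.py','w').write(s)
from ctl import *
s=load();Fs=[.068,.044,.027,.015,.008]
x=np.array([-.028,.045,0.]);P=np.diag([.008**2,.08**2,.12**2])
x,P=kf_pred(x,P,[],.1013,.1);print(x)
x,P=kf_pred(x,P,Fs,.1013,0.);print(x)
s.update(x=x.tolist(),P=P.tolist(),F=Fs[-1]);save(s)
```

```text
[-0.02209596  0.07292688  0.        ]
[-0.0124554   0.00929602  0.        ]
```

Emit:
{"op": "send_rows", "data": {
  "plan": [
    [[0,0,0,0.08,-0.37,0],[0,0,0,0.14,-0.64,0],[0,0,0,0.18,-0.83,0],[0,0,0,0.21,-0.96,0],[0,0,0,0.22,-1.05,0]]
  ]
}}

```text
time: 7.8
eef_pos: [0.4716, -0.206, 0.3528]
tool_rot: [0.001, 0.994, 0.105, -0.003]
contact_force: [0.4, -0.4, -8.6]
grip_width: 0.243
```

```bash
python3 ctl.py
```

```text
(77, array([219.82, 244.64]), [215, 240, 11, 13], (np.float64(221.1), np.float64(245.7)))
scene t=7.80 L1=-0.062139267781398166 L2=None pred=-0.012,0.009 d=0.000 F=0.0062 cmdF=0.0080 yaw=0.211 tcp=[ 0.4716 -0.206   0.3528]
(78, array([219.86, 244.54]), [215, 240, 11, 12], (np.float64(221.1), np.float64(245.7)))
scene t=7.85 L1=-0.06721853703182835 L2=None pred=-0.066,-0.108 d=-0.029 F=0.0060 cmdF=0.0080 yaw=0.211 tcp=[ 0.4717 -0.206   0.3527]
est L=-0.072 v=-0.118 d=-0.030  Fs=[0.098 0.137 0.144 0.133 0.116]
[[0.0, 0.0, 0.0, -0.22, 1.01, 0.0], [0.0, 0.0, 0.0, -0.31, 1.44, 0.0], [0.0, 0.0, 0.0, -0.33, 1.52, 0.0], [0.0, 0.0, 0.0, -0.3, 1.41, 0.0], [0.0, 0.0, 0.0, -0.26, 1.21, 0.0]]
L pred [-0.07  -0.065 -0.058 -0.051 -0.044]
```

Emit:
{"op": "send_rows", "data": {
  "plan": [
    [[0,0,0,-0.22,1.01,0],[0,0,0,-0.31,1.44,0],[0,0,0,-0.33,1.52,0],[0,0,0,-0.3,1.41,0],[0,0,0,-0.26,1.21,0]]
  ]
}}

```text
time: 8.4
eef_pos: [0.472, -0.2059, 0.3526]
tool_rot: [0.006, 0.993, 0.105, -0.056]
contact_force: [0.5, -0.3, -9.1]
grip_width: 0.251
```

```bash
sed -i 's/cams=("scene","scene")/cams=("scene",)/' ctl.py; python3 -c "
from ctl import *
cycle(show='b5')"
```

```text
(74, array([218.49, 241.19]), [213, 237, 12, 12], (np.float64(219.7), np.float64(241.6)))
scene t=8.40 L1=-0.03552893888003744 L2=None pred=-0.044,0.093 d=-0.030 F=0.1130 cmdF=0.1156 yaw=0.211 tcp=[ 0.472  -0.2059  0.3526]
est L=-0.030 v=0.124 d=-0.022  Fs=[0.075 0.047 0.029 0.017 0.01 ]
[[0.0, 0.0, 0.0, 0.1, -0.46, 0.0], [0.0, 0.0, 0.0, 0.16, -0.77, 0.0], [0.0, 0.0, 0.0, 0.21, -0.97, 0.0], [0.0, 0.0, 0.0, 0.24, -1.1, 0.0], [0.0, 0.0, 0.0, 0.25, -1.18, 0.0]]
L pred [-0.023 -0.018 -0.013 -0.01  -0.007]
```

Before sending, I'll check the pivot against the brass trunnion dots on the columns, seen at scene (185,230) and (237,214), in case there is a tilt-dependent bias.

Run:
```python
from h import *
tcp,yaw,F0,roll,M,o=pose();c=camera_params("scene");T=np.linalg.inv(c["cam_to_world"])
def pr(P): q=T[:3,:3]@P+T[:3,3];return np.array([c["fx"]*q[0]/q[2]+c["cx"],c["fy"]*q[1]/q[2]+c["cy"]])
for f,F in(("g3",-.1206),("b1_scene",-.0867),("b2_scene",-.1141),("b3_scene",.0998),("b5_scene",.113)):
    p=cv2.imread(f"pics/{f}.png")[:,:,::-1].copy();hsv=cv2.cvtColor(p,cv2.COLOR_RGB2HSV);H,S,V=[hsv[...,i] for i in range(3)]
    Mz=(R.from_euler('z',yaw)*R.from_euler('y',F)).as_matrix()@np.diag([1,-1,-1.])
    piv=tcp+Mz[:,2]*(.14-.0187);y=np.array([-np.sin(yaw),np.cos(yaw),0])
    out=[]
    for sg in(-1,1):
        e=pr(piv+sg*.068*y);v,u=np.indices(H.shape);m=(abs(u-e[0])<8)&(abs(v-e[1])<8)&(H>8)&(H<30)&(S>80)&(V>60)
        out.append((e.round(1).tolist(),int(m.sum()),[round(float(u[m].mean()),1),round(float(v[m].mean()),1)] if m.any() else None))
    print(f,F,out)
```

```text
g3 -0.1206 [([186.0, 231.5], 6, [186.5, 236.5]), ([239.5, 215.2], 6, [240.3, 219.8])]
b1_scene -0.0867 [([185.7, 230.3], 6, [186.3, 235.8]), ([239.0, 214.1], 6, [239.7, 219.2])]
b2_scene -0.1141 [([186.0, 231.2], 6, [186.5, 236.5]), ([239.4, 215.0], 5, [240.2, 219.8])]
b3_scene 0.0998 [([183.5, 223.6], 5, [184.4, 229.6]), ([236.5, 207.7], 6, [237.5, 213.0])]
b5_scene 0.113 [([183.3, 223.1], 3, [184.0, 229.0]), ([236.3, 207.2], 3, [237.0, 213.0])]
```

That shows a tilt-dependent bias: the carrier tilts only about 91% as much as the tool. I'll correct both the measurement and the model for it, and re-run the filter over the history.

```bash
python3 - <<'E'
s=open('ctl.py').read()
s=s.replace("acc=4.2*L+4.5*Fm-1.2*(Lp-Fp)+d","acc=4.2*L+4.1*Fm-1.2*(Lp-.91*Fp)+d").replace("K=.107","K=.097").replace("Feq=-x[2]/4.5","Feq=-x[2]/4.1")
s=s.replace("/.0885,-1,1))) if w else None","/.0885,-1,1)))-.165*(F+.107) if w else None")
open('ctl.py','w').write(s)
E
python3 - <<'E'
from ctl import *
x=np.array([.158,-.24,0.]);P=np.diag([.01**2,.06**2,.12**2]);F=-.121
H=[("r",[-.145,-.144,-.129,-.109,-.0886]),("m",.098),("m",.0997),("r",[-.142,-.158,-.152,-.136,-.1159]),("m",.012),("m",-.0127),("r",[-.026,.06,.098,.107,.1013]),("m",-.060),("h",0),("r",[.068,.044,.027,.015,.008]),("m",-.081),("m",-.086),("r",[.098,.137,.144,.133,.1156]),("m",-.072)]
for k,a in H:
    if k=="r": x,P=kf_pred(x,P,a,F,0.);F=a[-1]
    else:
        if k=="m": print("pred",x.round(3),"meas",a);x,P=kf_update(x,P,a,.010)
        x,P=kf_pred(x,P,[],F,.05)
print(x,np.sqrt(np.diag(P)))
s=load();s['F']=F
Fs=plan(x,F)[:5];print(Fs,rows(s,Fs,[0]*5,[(0,0,0)]*5));print(sim(x,Fs,F,0)[:,0].round(3))
x,P=kf_pred(x,P,list(Fs),F,0.);s.update(x=x.tolist(),P=P.tolist(),F=float(Fs[-1]));save(s)
E
```

```text
pred [ 0.065 -0.13   0.   ] meas 0.098
pred [ 0.094 -0.043  0.025] meas 0.0997
pred [ 0.044 -0.114  0.03 ] meas 0.012
pred [ 0.003 -0.2   -0.001] meas -0.0127
pred [-0.034  0.031 -0.015] meas -0.06
pred [-0.112 -0.16  -0.037] meas -0.081
pred [-0.087 -0.103 -0.015] meas -0.086
pred [-0.079  0.037 -0.015] meas -0.072
[-0.06942631  0.05820029 -0.00970835] [0.01150236 0.07280877 0.10235073]
[0.12665649 0.12108815 0.10724075 0.09030211 0.07330293] [[0.0, 0.0, 0.0, -0.03, 0.12, -0.0], [0.0, 0.0, 0.0, -0.01, 0.06, 0.0], [0.0, 0.0, 0.0, 0.02, -0.09, -0.0], [0.0, 0.0, 0.0, 0.06, -0.28, -0.0], [0.0, 0.0, 0.0, 0.1, -0.47, 0.0]]
[-0.069 -0.061 -0.053 -0.045 -0.038 -0.032]
```

Predictions now agree much better.

Emit:
{"op": "send_rows", "data": {
  "plan": [
    [[0,0,0,-0.03,0.12,0],[0,0,0,-0.01,0.06,0],[0,0,0,0.02,-0.09,0],[0,0,0,0.06,-0.28,0],[0,0,0,0.1,-0.47,0]]
  ]
}}

```text
time: 8.95
eef_pos: [0.4718, -0.2059, 0.3526]
tool_rot: [0.004, 0.994, 0.105, -0.036]
contact_force: [-0.2, -0.3, -8.7]
grip_width: 0.243
```

```bash
python3 ctl.py
```

```text
(79, array([219.61, 244.71]), [214, 240, 12, 13], (np.float64(220.3), np.float64(243.2)))
scene t=8.95 L1=0.023823326451166423 L2=None pred=-0.032,0.078 d=-0.010 F=0.0718 cmdF=0.0733 yaw=0.211 tcp=[ 0.4718 -0.2059  0.3526]
est L=0.033 v=0.213 d=0.028  Fs=[-0.017 -0.09  -0.12  -0.126 -0.118]
[[0.0, 0.0, 0.0, 0.22, -1.01, 0.0], [0.0, 0.0, 0.0, 0.39, -1.82, 0.0], [0.0, 0.0, 0.0, 0.46, -2.17, 0.0], [0.0, 0.0, 0.0, 0.48, -2.23, 0.0], [0.0, 0.0, 0.0, 0.46, -2.14, 0.0]]
L pred [0.041 0.044 0.043 0.04  0.036]
```

Innovation is large again. I'll spend one more snapshot (0.05 s) to cross-check the lean with depth on the weight and the trunnion dots.

```bash
cat > chk.py <<'E'
from h import *
def analyse(p,d,tcp,yaw,F):
    W=cloud("scene",d);hsv=cv2.cvtColor(p,cv2.COLOR_RGB2HSV);H,S,V=[hsv[...,i] for i in range(3)]
    M=(R.from_euler('z',yaw)*R.from_euler('y',F)).as_matrix()@np.diag([1,-1,-1.])
    piv=tcp+M[:,2]*(.14-.0187);h=np.array([np.cos(yaw),np.sin(yaw),0]);y=np.array([-h[1],h[0],0])
    Q=W-piv;a=Q@h;b=Q@y;z=Q[...,2];v=d>0
    def pl(m,t):
        print(t,int(m.sum()), "a",a[m].mean().round(4) if m.any() else 0,"b",b[m].mean().round(4) if m.any() else 0,"z",z[m].mean().round(4) if m.any() else 0)
    br=v&(H>12)&(H<28)&(S>120)&(V>100)&(abs(b)<.03)&(a>.06)&(a<.12)&(abs(z)<.05);pl(br,"weight")
    zz=z[br];top=br&(z>np.percentile(zz,80)-.004);pl(top,"weight top")
    print("  z pct",np.percentile(zz,[5,50,80,95]).round(4))
    pale=v&(S<60)&(V>140)&(abs(b)<.02)&(a>.03)&(a<.075)&(abs(z)<.05);pl(pale,"beam")
    if pale.sum()>5: print("  beam slope",np.polyfit(a[pale],z[pale],1).round(3))
    doll=v&(H>8)&(H<22)&(S>60)&(abs(b)<.035)&(abs(a)<.06)&(z>.02)&(z<.105)
    pl(doll,"doll"); 
    for lo in(.02,.04,.06,.08):
        m=doll&(z>lo)&(z<lo+.02);pl(m,f"  {lo}")
    for sg in(-1,1):
        m=v&(abs(b-sg*.07)<.014)&(H>8)&(H<30)&(S>80)&(abs(a)<.03)&(abs(z)<.03);pl(m,"trunnion")
    for lo in (-.13,):
        m=v&(abs(abs(b)-.07)<.012)&(z<-.10)&(z>-.16);pl(m&(b>0),"skid+");pl(m&(b<0),"skid-")
        for sg in(-1,1):
            q=m&(b*sg>0)
            if q.sum()>20: print("   skid slope",np.polyfit(a[q],z[q],1)[0].round(4))
    bar=v&(H<14)&(S>90)&(z>.11)&(z<.17)&(abs(b)<.08)&(abs(a)<.04);pl(bar,"bar")
E
python3 - <<'E'
from chk import *
tcp,yaw,F,roll,M,o=pose();p,d=snapshot("scene");np.savez("s6.npz",p=p,d=d,tcp=tcp,yaw=yaw,F=F);cv2.imwrite("pics/b6.png",p[:,:,::-1]);print(o['time'],F,weight_z(p,tcp,yaw,M))
analyse(p,d,tcp,yaw,F)
f=np.load("scene0.npz");print("--start");analyse(f["p"],f["d"],np.array([.4745,-.209,.2563]),.211,0.)
E
```

```text
9.0 0.07054231506270771 (-0.0021435500341254188, 74, array([219.46, 244.49]), [214, 240, 12, 11], (np.float64(220.2), np.float64(243.2)))
weight 73 a 0.0931 b -0.0026 z 0.0015
weight top 59 a 0.0928 b -0.0023 z 0.0025
  z pct [-0.0029  0.0014  0.0036  0.006 ]
beam 72 a 0.0535 b -0.0024 z -0.0022
  beam slope [-0.058  0.001]
doll 427 a 0.0198 b -0.0036 z 0.0614
  0.02 78 a 0.0245 b -0.0041 z 0.0319
  0.04 158 a 0.0205 b -0.0034 z 0.0508
  0.06 73 a 0.0203 b -0.004 z 0.071
  0.08 117 a 0.0156 b -0.0034 z 0.0892
trunnion 4 a 0.0161 b -0.0705 z -0.0008
trunnion 5 a 0.016 b 0.065 z -0.0005
skid+ 297 a 0.0146 b 0.0664 z -0.1285
skid- 297 a 0.0227 b -0.0718 z -0.1288
   skid slope -0.0773
   skid slope -0.0731
bar 655 a 0.0186 b -0.005 z 0.1432
--start
weight 68 a 0.0898 b 0.0005 z -0.0208
weight top 46 a 0.0884 b 0.0002 z -0.0192
  z pct [-0.025  -0.021  -0.0185 -0.0157]
beam 77 a 0.0521 b 0.0008 z -0.0138
  beam slope [-0.307  0.002]
doll 303 a 0.0369 b -0.0 z 0.0667
  0.02 29 a 0.0354 b -0.0021 z 0.0337
  0.04 115 a 0.0336 b -0.0005 z 0.0496
  0.06 39 a 0.0435 b 0.0005 z 0.0733
  0.08 120 a 0.0382 b 0.0007 z 0.0889
trunnion 5 a 0.0149 b -0.0675 z 0.0032
trunnion 5 a 0.0164 b 0.0687 z 0.0036
skid+ 2696 a 0.044 b 0.0697 z -0.1349
skid- 2627 a 0.0189 b -0.07 z -0.135
   skid slope 0.0003
   skid slope -0.0
bar 727 a 0.0082 b -0.0006 z 0.1476
```

Skid slope by depth shows the carrier really does tilt with the tool (0.075 against 0.071), so the "91%" correction was an artefact of the tiny dots. Ray and depth now agree at L≈0.045, so I'm reverting the correction and fusing ray with depth.

```bash
python3 - <<'E'
s=open('ctl.py').read()
s=s.replace("acc=4.2*L+4.1*Fm-1.2*(Lp-.91*Fp)+d","acc=4.2*L+4.5*Fm-1.2*(Lp-Fp)+d").replace("K=.097","K=.107").replace("Feq=-x[2]/4.1","Feq=-x[2]/4.5")
s=s.replace("/.0885,-1,1)))-.165*(F+.107) if w else None","/.0885,-1,1))) if w else None\n    Ld,Fc=depthlean(p,d,tcp,yaw,F)\n    print(f'ray {L1} depth {Ld} skidF {Fc}')\n    if Ld is not None: L1=Ld if L1 is None else (L1+Ld)/2")
s=s.replace("def lean(n):",'''def depthlean(p,d,tcp,yaw,F):
    W=cloud("scene",d);hsv=cv2.cvtColor(p,cv2.COLOR_RGB2HSV);H,S,V=[hsv[...,i] for i in range(3)]
    M=(R.from_euler('z',yaw)*R.from_euler('y',F)).as_matrix()@np.diag([1,-1,-1.])
    piv=tcp+M[:,2]*(.14-.0187);h=np.array([np.cos(yaw),np.sin(yaw),0]);y=np.array([-h[1],h[0],0])
    Q=W-piv;a=Q@h;b=Q@y;z=Q[...,2];v=d>0
    m=v&(H>12)&(H<28)&(S>120)&(V>100)&(abs(b)<.03)&(a>.06)&(a<.12)&(abs(z)<.06)
    L=float(np.arcsin(np.clip((.0055-z[m].mean())/.0885,-1,1))) if m.sum()>30 else None
    sl=[]
    for sg in(-1,1):
        k=v&(abs(b*sg-.07)<.012)&(z<-.1)&(z>-.17)
        if k.sum()>80: sl.append(-np.polyfit(a[k],z[k],1)[0])
    return L,(float(np.mean(sl).round(4)) if sl else None)
def lean(n):''')
open('ctl.py','w').write(s)
E
python3 - <<'E'
from ctl import *
x=np.array([.158,-.24,0.]);P=np.diag([.01**2,.06**2,.12**2]);F=-.121
H=[("r",[-.145,-.144,-.129,-.109,-.0886]),("m",.098),("m",.0997),("r",[-.142,-.158,-.152,-.136,-.1159]),("m",.012),("m",-.0127),("r",[-.026,.06,.098,.107,.1013]),("m",-.036),("h",0),("r",[.068,.044,.027,.015,.008]),("m",-.062),("m",-.067),("r",[.098,.137,.144,.133,.1156]),("m",-.036),("r",[.127,.121,.107,.09,.0733]),("m",.053),("m",.045)]
for k,a in H:
    if k=="r": x,P=kf_pred(x,P,a,F,0.);F=a[-1]
    else:
        if k=="m": print("pred",x.round(3),"meas",a);x,P=kf_update(x,P,a,.010)
        x,P=kf_pred(x,P,[],F,.05)
print(x,np.sqrt(np.diag(P)))
s=load();s['F']=F
Fs=plan(x,F)[:5];print(Fs,rows(s,Fs,[0]*5,[(0,0,0)]*5));print(sim(x,Fs,F,0)[:,0].round(3))
x,P=kf_pred(x,P,list(Fs),F,0.);s.update(x=x.tolist(),P=P.tolist(),F=float(Fs[-1]));save(s)
E
```

```text
pred [ 0.059 -0.149  0.   ] meas 0.098
pred [ 0.094 -0.049  0.029] meas 0.0997
pred [ 0.033 -0.146  0.035] meas 0.012
pred [ 0.003 -0.206  0.015] meas -0.0127
pred [-0.026  0.061  0.002] meas -0.036
pred [-0.031 -0.02  -0.007] meas -0.062
pred [-0.066 -0.096 -0.029] meas -0.067
pred [-0.038  0.105 -0.03 ] meas -0.036
pred [ 0.056  0.215 -0.028] meas 0.053
pred [ 0.064  0.223 -0.03 ] meas 0.045
[ 0.06270013  0.19887598 -0.04301749] [0.00945997 0.07292255 0.10154651]
[-0.0167     -0.09995873 -0.13149259 -0.13349216 -0.12025454] [[0.0, 0.0, 0.0, 0.22, -1.01, 0.0], [0.0, 0.0, 0.0, 0.42, -1.94, 0.0], [0.0, 0.0, 0.0, 0.49, -2.29, 0.0], [0.0, 0.0, 0.0, 0.5, -2.32, 0.0], [0.0, 0.0, 0.0, 0.46, -2.17, 0.0]]
[0.063 0.069 0.067 0.063 0.057 0.05 ]
```

Much better consistency (the last three predictions are within 0.01–0.02).

Emit:
{"op": "send_rows", "data": {
  "plan": [
    [[0,0,0,0.22,-1.01,0],[0,0,0,0.42,-1.94,0],[0,0,0,0.49,-2.29,0],[0,0,0,0.5,-2.32,0],[0,0,0,0.46,-2.17,0]]
  ]
}}

```text
time: 9.55
eef_pos: [0.4714, -0.2061, 0.3525]
tool_rot: [-0.006, 0.993, 0.105, 0.059]
contact_force: [0.2, 0.7, -9.2]
grip_width: 0.246
```

```bash
python3 ctl.py
```

```text
ray 0.06656246855192577 depth 0.07110890571653004 skidF -0.0829
(76, array([221.95, 252.03]), [216, 247, 12, 12], (np.float64(222.7), np.float64(250.2)))
scene t=9.55 L1=0.06883568713422791 L2=None pred=0.050,-0.091 d=-0.043 F=-0.1180 cmdF=-0.1203 yaw=0.211 tcp=[ 0.4714 -0.2061  0.3525]
est L=0.066 v=-0.058 d=-0.029  Fs=[-0.123 -0.112 -0.094 -0.075 -0.058]
[[0.0, 0.0, 0.0, 0.01, -0.03, 0.0], [0.0, 0.0, 0.0, -0.02, 0.09, -0.0], [0.0, 0.0, 0.0, -0.06, 0.29, 0.0], [0.0, 0.0, 0.0, -0.11, 0.5, -0.0], [0.0, 0.0, 0.0, -0.15, 0.7, -0.0]]
L pred [0.058 0.05  0.043 0.036 0.029]
```

Emit:
{"op": "send_rows", "data": {
  "plan": [
    [[0,0,0,0.01,-0.03,0],[0,0,0,-0.02,0.09,0],[0,0,0,-0.06,0.29,0],[0,0,0,-0.11,0.5,0],[0,0,0,-0.15,0.7,0]]
  ]
}}

```text
time: 10.1
eef_pos: [0.4721, -0.2059, 0.3525]
tool_rot: [-0.003, 0.994, 0.106, 0.028]
contact_force: [-0.2, -0.6, -9.0]
grip_width: 0.244
```

```bash
python3 ctl.py
```

```text
ray 0.028061635503397984 depth 0.019044449713497787 skidF 0.005
(75, array([221.32, 249.11]), [216, 245, 12, 11], (np.float64(222.1), np.float64(248.2)))
scene t=10.10 L1=0.023553042608447886 L2=None pred=0.029,-0.077 d=-0.029 F=-0.0563 cmdF=-0.0576 yaw=0.212 tcp=[ 0.4721 -0.2059  0.3525]
est L=0.019 v=-0.095 d=-0.033  Fs=[-0.028 -0.01   0.001  0.007  0.01 ]
[[0.0, 0.0, 0.0, -0.07, 0.33, 0.0], [0.0, 0.0, 0.0, -0.11, 0.53, 0.0], [0.0, 0.0, 0.0, -0.14, 0.66, 0.0], [0.0, 0.0, 0.0, -0.16, 0.73, 0.0], [0.0, 0.0, 0.0, -0.16, 0.76, 0.0]]
L pred [0.014 0.01  0.007 0.005 0.003]
```

Emit:
{"op": "send_rows", "data": {
  "plan": [
    [[0,0,0,-0.07,0.33,0],[0,0,0,-0.11,0.53,0],[0,0,0,-0.14,0.66,0],[0,0,0,-0.16,0.73,0],[0,0,0,-0.16,0.76,0]]
  ]
}}

```text
time: 10.65
eef_pos: [0.472, -0.2059, 0.3526]
tool_rot: [0.001, 0.994, 0.105, -0.005]
contact_force: [-0.4, 0.4, -7.9]
grip_width: 0.248
```

```bash
python3 ctl.py
```

```text
ray 0.013908561453718434 depth 0.009600121554168143 skidF 0.0338
(75, array([220.17, 246.35]), [215, 242, 11, 12], (np.float64(221.1), np.float64(245.7)))
scene t=10.65 L1=0.011754341503943288 L2=None pred=0.003,-0.015 d=-0.033 F=0.0100 cmdF=0.0103 yaw=0.211 tcp=[ 0.472  -0.2059  0.3526]
est L=0.012 v=0.007 d=-0.028  Fs=[-0.002 -0.008 -0.009 -0.009 -0.007]
[[0.0, 0.0, 0.0, 0.03, -0.14, 0.0], [0.0, 0.0, 0.0, 0.04, -0.2, 0.0], [0.0, 0.0, 0.0, 0.05, -0.22, -0.0], [0.0, 0.0, 0.0, 0.05, -0.21, -0.0], [0.0, 0.0, 0.0, 0.04, -0.19, 0.0]]
L pred [0.011 0.01  0.008 0.007 0.006]
```

Emit:
{"op": "send_rows", "data": {
  "plan": [
    [[0,0,0,0.03,-0.14,0],[0,0,0,0.04,-0.2,0],[0,0,0,0.05,-0.22,0],[0,0,0,0.05,-0.21,0],[0,0,0,0.04,-0.19,0]]
  ]
}}

```text
time: 11.2
eef_pos: [0.4718, -0.206, 0.3527]
tool_rot: [-0.0, 0.994, 0.105, 0.004]
contact_force: [0.7, -0.6, -8.9]
grip_width: 0.25
```

```bash
python3 ctl.py
```

```text
ray 0.014523981118058193 depth 0.012613452707601966 skidF 0.0226
(80, array([220.41, 246.91]), [215, 243, 12, 11], (np.float64(221.3), np.float64(246.2)))
scene t=11.20 L1=0.01356871691283008 L2=None pred=0.006,-0.013 d=-0.028 F=-0.0071 cmdF=-0.0068 yaw=0.211 tcp=[ 0.4718 -0.206   0.3527]
est L=0.014 v=0.004 d=-0.023  Fs=[-0.016 -0.018 -0.017 -0.014 -0.011]
[[0.0, 0.0, 0.0, 0.02, -0.1, 0.0], [0.0, 0.0, 0.0, 0.03, -0.13, -0.0], [0.0, 0.0, 0.0, 0.02, -0.12, -0.0], [0.0, 0.0, 0.0, 0.02, -0.09, -0.0], [0.0, 0.0, 0.0, 0.01, -0.05, -0.0]]
L pred [0.012 0.011 0.01  0.008 0.007]
```

Emit:
{"op": "send_rows", "data": {
  "plan": [
    [[0,0,0,0.02,-0.1,0],[0,0,0,0.03,-0.13,0],[0,0,0,0.02,-0.12,0],[0,0,0,0.02,-0.09,0],[0,0,0,0.01,-0.05,0]]
  ]
}}

```text
time: 11.75
eef_pos: [0.4719, -0.2059, 0.3526]
tool_rot: [-0.0, 0.994, 0.105, 0.006]
contact_force: [-0.2, 0.4, -8.3]
grip_width: 0.248
```

```bash
python3 ctl.py
```

```text
ray -0.02173091482033142 depth -0.02897260358258407 skidF 0.0133
(75, array([220.25, 246.33]), [215, 242, 12, 12], (np.float64(221.4), np.float64(246.4)))
scene t=11.75 L1=-0.025351759201457748 L2=None pred=0.007,-0.016 d=-0.023 F=-0.0113 cmdF=-0.0111 yaw=0.211 tcp=[ 0.4719 -0.2059  0.3526]
est L=-0.029 v=-0.094 d=-0.044  Fs=[0.045 0.07  0.077 0.073 0.065]
[[0.0, 0.0, 0.0, -0.13, 0.63, 0.0], [0.0, 0.0, 0.0, -0.19, 0.91, 0.0], [0.0, 0.0, 0.0, -0.21, 0.98, 0.0], [0.0, 0.0, 0.0, -0.2, 0.95, -0.0], [0.0, 0.0, 0.0, -0.18, 0.86, 0.0]]
L pred [-0.03  -0.029 -0.027 -0.024 -0.021]
```

Balanced well under 0.12 rad since about t=6.0. I'll do one more corrective cycle, then start carrying.

Emit:
{"op": "send_rows", "data": {
  "plan": [
    [[0,0,0,-0.13,0.63,0],[0,0,0,-0.19,0.91,0],[0,0,0,-0.21,0.98,0],[0,0,0,-0.2,0.95,0],[0,0,0,-0.18,0.86,0]]
  ]
}}

```text
time: 12.3
eef_pos: [0.472, -0.2059, 0.3525]
tool_rot: [0.004, 0.994, 0.105, -0.032]
contact_force: [-0.8, -0.3, -8.4]
grip_width: 0.249
```

```bash
cat > go.py <<'E'
from ctl import *
import sys
dx,dy,dz,dyw=map(float,sys.argv[1:5])
f=np.array([.11,.33,.57,.82,1.0])
cycle(dyaw=list(f*dyw),dpos=[tuple(k*np.array([dx,dy,dz])) for k in f],show=sys.argv[5] if len(sys.argv)>5 else None)
E
python3 ctl.py
```

```text
ray 0.004962105427500485 depth -0.0008557273681497879 skidF 0.0801
(77, array([219.48, 244.03]), [214, 240, 12, 11], (np.float64(220.4), np.float64(243.6)))
scene t=12.30 L1=0.0020531890296753485 L2=None pred=-0.021,0.041 d=-0.044 F=0.0641 cmdF=0.0654 yaw=0.211 tcp=[ 0.472  -0.2059  0.3525]
est L=0.006 v=0.101 d=-0.029  Fs=[ 0.016 -0.01  -0.022 -0.025 -0.023]
[[0.0, 0.0, 0.0, 0.12, -0.55, 0.0], [0.0, 0.0, 0.0, 0.18, -0.85, 0.0], [0.0, 0.0, 0.0, 0.21, -0.98, -0.0], [0.0, 0.0, 0.0, 0.22, -1.01, 0.0], [0.0, 0.0, 0.0, 0.21, -0.99, 0.0]]
L pred [0.009 0.01  0.011 0.01  0.01 ]
```

Emit:
{"op": "send_rows", "data": {
  "plan": [
    [[0,0,0,0.12,-0.55,0],[0,0,0,0.18,-0.85,0],[0,0,0,0.21,-0.98,0],[0,0,0,0.22,-1.01,0],[0,0,0,0.21,-0.99,0]]
  ]
}}

```text
time: 12.85
eef_pos: [0.4717, -0.206, 0.3527]
tool_rot: [-0.001, 0.994, 0.105, 0.011]
contact_force: [0.1, 0.1, -8.7]
grip_width: 0.246
```

```bash
python3 go.py .005 .045 0 -.013
```

```text
ray 0.028734046995968845 depth 0.022351680598507482 skidF -0.0002
(82, array([220.77, 247.76]), [215, 243, 12, 13], (np.float64(221.5), np.float64(246.8)))
scene t=12.85 L1=0.025542863797238163 L2=None pred=0.010,-0.013 d=-0.029 F=-0.0228 cmdF=-0.0234 yaw=0.211 tcp=[ 0.4717 -0.206   0.3527]
est L=0.026 v=0.021 d=-0.019  Fs=[-0.043 -0.049 -0.046 -0.04  -0.032]
[[0.02, 0.16, 0.0, 0.05, -0.22, -0.02], [0.06, 0.5, 0.0, 0.06, -0.29, -0.05], [0.09, 0.85, 0.0, 0.05, -0.26, -0.08], [0.14, 1.23, 0.0, 0.04, -0.19, -0.12], [0.17, 1.5, 0.0, 0.02, -0.1, -0.15]]
L pred [0.025 0.023 0.02  0.017 0.015]
```

Emit:
{"op": "send_rows", "data": {
  "plan": [
    [[0.02,0.16,0,0.05,-0.22,-0.02],[0.06,0.5,0,0.06,-0.29,-0.05],[0.09,0.85,0,0.05,-0.26,-0.08],[0.14,1.23,0,0.04,-0.19,-0.12],[0.17,1.5,0,0.02,-0.1,-0.15]]
  ]
}}

```text
time: 13.4
eef_pos: [0.4771, -0.1594, 0.3528]
tool_rot: [-0.001, 0.995, 0.099, 0.016]
contact_force: [0.7, -1.2, -8.8]
grip_width: 0.243
```

```bash
python3 go.py .007 .06 0 -.018
```

```text
ray -0.0016725182141348396 depth -0.018394722383840264 skidF 0.052
(81, array([239.58, 246.72]), [234, 242, 12, 13], (np.float64(240.8), np.float64(246.3)))
scene t=13.40 L1=-0.010033620298987552 L2=None pred=0.015,-0.034 d=-0.019 F=-0.0318 cmdF=-0.0324 yaw=0.199 tcp=[ 0.4771 -0.1594  0.3528]
est L=-0.014 v=-0.096 d=-0.035  Fs=[0.017 0.041 0.05  0.05  0.046]
[[0.03, 0.22, 0.0, -0.11, 0.55, -0.02], [0.08, 0.66, 0.0, -0.16, 0.83, -0.07], [0.13, 1.14, 0.0, -0.18, 0.93, -0.12], [0.19, 1.64, 0.0, -0.18, 0.93, -0.17], [0.23, 2.0, 0.0, -0.17, 0.89, -0.21]]
L pred [-0.016 -0.017 -0.016 -0.015 -0.013]
```

Emit:
{"op": "send_rows", "data": {
  "plan": [
    [[0.03,0.22,0,-0.11,0.55,-0.02],[0.08,0.66,0,-0.16,0.83,-0.07],[0.13,1.14,0,-0.18,0.93,-0.12],[0.19,1.64,0,-0.18,0.93,-0.17],[0.23,2.0,0,-0.17,0.89,-0.21]]
  ]
}}

```text
time: 13.95
eef_pos: [0.4843, -0.0998, 0.3525]
tool_rot: [0.002, 0.996, 0.09, -0.023]
contact_force: [0.1, -0.5, -7.9]
grip_width: 0.245
```

```bash
python3 go.py .007 .06 0 -.018
```

```text
ray -0.01565989211307999 depth -0.025037255628119436 skidF 0.031
(76, array([262.88, 242.51]), [258, 238, 11, 12], (np.float64(264.2), np.float64(242.4)))
scene t=13.95 L1=-0.020348573870599712 L2=None pred=-0.013,0.023 d=-0.035 F=0.0467 cmdF=0.0463 yaw=0.181 tcp=[ 0.4843 -0.0998  0.3525]
est L=-0.020 v=0.011 d=-0.039  Fs=[0.049 0.047 0.042 0.036 0.03 ]
[[0.03, 0.22, 0.0, -0.01, 0.03, -0.02], [0.08, 0.66, 0.0, -0.0, 0.01, -0.07], [0.13, 1.14, 0.0, 0.01, -0.05, -0.12], [0.19, 1.64, 0.0, 0.02, -0.12, -0.17], [0.23, 2.0, 0.0, 0.03, -0.18, -0.21]]
L pred [-0.018 -0.016 -0.013 -0.011 -0.009]
```

Emit:
{"op": "send_rows", "data": {
  "plan": [
    [[0.03,0.22,0,-0.01,0.03,-0.02],[0.08,0.66,0,0,0.01,-0.07],[0.13,1.14,0,0.01,-0.05,-0.12],[0.19,1.64,0,0.02,-0.12,-0.17],[0.23,2.0,0,0.03,-0.18,-0.21]]
  ]
}}

```text
time: 14.5
eef_pos: [0.4909, -0.0403, 0.3526]
tool_rot: [0.002, 0.997, 0.081, -0.015]
contact_force: [0.4, -1.0, -8.7]
grip_width: 0.247
```

```bash
python3 go.py .007 .06 0 -.018
```

```text
ray 0.9119281774542265 depth -0.010228361363430766 skidF 0.0026
(115, array([301.04, 255.5 ]), [296, 248, 9, 18], (np.float64(288.6), np.float64(241.9)))
scene t=14.50 L1=0.4508499080453979 L2=None pred=-0.009,0.024 d=-0.039 F=0.0308 cmdF=0.0302 yaw=0.161 tcp=[ 0.4909 -0.0403  0.3526]
est L=0.492 v=1.119 d=0.256  Fs=[-0.06 -0.15 -0.24 -0.33 -0.36]
[[0.03, 0.22, 0.0, 0.17, -1.02, -0.02], [0.08, 0.66, 0.0, 0.33, -2.04, -0.07], [0.13, 1.14, 0.0, 0.48, -3.06, -0.12], [0.19, 1.64, 0.0, 0.64, -4.08, -0.17], [0.23, 2.0, 0.0, 0.68, -4.42, -0.2]]
L pred [0.595 0.699 0.805 0.912 1.032]
```

The ray blob latched onto the brass jaw on the bench at (301,255), so I'm discarding that plan. I'll use the depth reading (-0.010), rebuild the state and guard against this.

Run:
```python
s=open('ctl.py').read()
s=s.replace("if Ld is not None: L1=","if Ld is not None and L1 is not None and abs(L1-Ld)>.035: L1=Ld+.004\n    elif Ld is not None: L1=")
s=s.replace("    Fs=plan(x,s['F'])[:5]\n","    save({**s,'backup':1}) if 0 else json.dump(s,open('st_prev.json','w'))\n    Fs=plan(x,s['F'])[:5]\n")
open('ctl.py','w').write(s)
from ctl import *
s=load()
s.update(F=.0302,yaw=s['yaw']+.018,pos=(np.array(s['pos'])-[.007,.06,0]).tolist())
x=np.array([-.0085,.025,-.038]);P=np.array([[.009**2,.009*.06*.6,0],[.009*.06*.6,.06**2,.06*.08*.5],[0,.06*.08*.5,.08**2]])
x,P=kf_pred(x,P,[],s['F'],.05)
Fs=plan(x,s['F'])[:5];f=np.array([.11,.33,.57,.82,1.0]);dp=np.array([.007,.06,0])
print(x,Fs.round(3));
for r in rows(s,Fs,list(-.018*f),[tuple(k*dp) for k in f]):print(r)
x,P=kf_pred(x,P,list(Fs),s['F'],0.)
s.update(x=x.tolist(),P=P.tolist(),F=float(Fs[-1]),yaw=s['yaw']-.018,pos=(np.array(s['pos'])+dp).tolist());save(s);print(s['yaw'],s['pos'])
```

```text
[-0.00720874  0.02667761 -0.038     ] [0.023 0.017 0.014 0.011 0.01 ]
[0.03, 0.22, 0.0, 0.01, -0.09, -0.02]
[0.08, 0.66, 0.0, 0.02, -0.15, -0.07]
[0.13, 1.14, 0.0, 0.03, -0.19, -0.12]
[0.19, 1.64, 0.0, 0.03, -0.21, -0.17]
[0.23, 2.0, 0.0, 0.04, -0.23, -0.21]
0.14400000000000002 [0.4977145344969122, 0.019068766427755124, 0.3526252177958323]
```

Emit:
{"op": "send_rows", "data": {
  "plan": [
    [[0.03,0.22,0,0.01,-0.09,-0.02],[0.08,0.66,0,0.02,-0.15,-0.07],[0.13,1.14,0,0.03,-0.19,-0.12],[0.19,1.64,0,0.03,-0.21,-0.17],[0.23,2.0,0,0.04,-0.23,-0.21]]
  ]
}}

```text
time: 15.05
eef_pos: [0.4977, 0.0196, 0.3526]
tool_rot: [0.0, 0.997, 0.071, -0.005]
contact_force: [-0.0, -0.3, -7.3]
grip_width: 0.245
```

```bash
python3 go.py .007 .06 0 -.018
```

```text
ray 0.5821563343385635 depth 0.0034042642707041767 skidF 0.0066
(146, array([302.79, 256.36]), [298, 247, 12, 19], (np.float64(313.3), np.float64(241.7)))
scene t=15.05 L1=0.007404264270704177 L2=None pred=-0.002,0.007 d=-0.038 F=0.0105 cmdF=0.0100 yaw=0.143 tcp=[0.4977 0.0196 0.3526]
est L=0.009 v=0.028 d=-0.032  Fs=[-0.006 -0.012 -0.014 -0.013 -0.01 ]
[[0.03, 0.22, 0.0, 0.03, -0.18, -0.02], [0.08, 0.66, 0.0, 0.04, -0.25, -0.07], [0.13, 1.14, 0.0, 0.04, -0.27, -0.12], [0.19, 1.64, 0.0, 0.04, -0.26, -0.17], [0.23, 2.0, 0.0, 0.03, -0.23, -0.21]]
L pred [0.009 0.009 0.008 0.007 0.006]
```

Emit:
{"op": "send_rows", "data": {
  "plan": [
    [[0.03,0.22,0,0.03,-0.18,-0.02],[0.08,0.66,0,0.04,-0.25,-0.07],[0.13,1.14,0,0.04,-0.27,-0.12],[0.19,1.64,0,0.04,-0.26,-0.17],[0.23,2.0,0,0.03,-0.23,-0.21]]
  ]
}}

```text
time: 15.6
eef_pos: [0.5046, 0.0795, 0.3527]
tool_rot: [-0.0, 0.998, 0.062, 0.005]
contact_force: [-0.4, -0.7, -7.8]
grip_width: 0.247
```

```bash
python3 go.py .007 .06 0 -.018 c1
```

```text
ray 0.011549834312845108 depth 0.015506715681900584 skidF -0.0026
(72, array([337.03, 241.99]), [332, 238, 11, 9], (np.float64(338.0), np.float64(241.4)))
scene t=15.60 L1=0.013528274997372846 L2=None pred=0.006,-0.013 d=-0.032 F=-0.0101 cmdF=-0.0099 yaw=0.124 tcp=[0.5046 0.0795 0.3527]
est L=0.013 v=0.003 d=-0.029  Fs=[-0.017 -0.019 -0.017 -0.014 -0.01 ]
[[0.03, 0.22, 0.0, 0.01, -0.08, -0.02], [0.08, 0.66, 0.0, 0.01, -0.1, -0.07], [0.13, 1.14, 0.0, 0.01, -0.08, -0.12], [0.19, 1.64, 0.0, 0.01, -0.04, -0.17], [0.23, 2.0, 0.0, 0.0, -0.0, -0.21]]
L pred [0.012 0.011 0.01  0.008 0.007]
```

Emit:
{"op": "send_rows", "data": {
  "plan": [
    [[0.03,0.22,0,0.01,-0.08,-0.02],[0.08,0.66,0,0.01,-0.1,-0.07],[0.13,1.14,0,0.01,-0.08,-0.12],[0.19,1.64,0,0.01,-0.04,-0.17],[0.23,2.0,0,0,0,-0.21]]
  ]
}}

```text
time: 16.15
eef_pos: [0.5115, 0.1403, 0.3526]
tool_rot: [-0.0, 0.999, 0.053, 0.005]
contact_force: [0.3, -0.6, -8.3]
grip_width: 0.245
```

```bash
python3 go.py .007 .06 0 -.018 c2
```

```text
ray 0.03801825197319049 depth 0.03542442277386139 skidF 0.0091
(76, array([361.53, 241.49]), [356, 237, 12, 12], (np.float64(362.6), np.float64(240.3)))
scene t=16.15 L1=0.03672133737352594 L2=None pred=0.007,-0.017 d=-0.029 F=-0.0096 cmdF=-0.0100 yaw=0.107 tcp=[0.5115 0.1403 0.3526]
est L=0.038 v=0.052 d=-0.014  Fs=[-0.052 -0.068 -0.069 -0.063 -0.053]
[[0.03, 0.22, 0.0, 0.05, -0.48, -0.02], [0.08, 0.66, 0.0, 0.07, -0.66, -0.07], [0.13, 1.14, 0.0, 0.07, -0.68, -0.12], [0.19, 1.64, 0.0, 0.06, -0.6, -0.17], [0.23, 2.0, 0.0, 0.05, -0.49, -0.21]]
L pred [0.037 0.034 0.03  0.026 0.023]
```

Emit:
{"op": "send_rows", "data": {
  "plan": [
    [[0.03,0.22,0,0.05,-0.48,-0.02],[0.08,0.66,0,0.07,-0.66,-0.07],[0.13,1.14,0,0.07,-0.68,-0.12],[0.19,1.64,0,0.06,-0.6,-0.17],[0.23,2.0,0,0.05,-0.49,-0.21]]
  ]
}}

```text
time: 16.7
eef_pos: [0.5184, 0.2008, 0.3524]
tool_rot: [-0.001, 0.999, 0.044, 0.026]
contact_force: [0.7, -0.5, -8.8]
grip_width: 0.248
```

```bash
python3 go.py .007 .06 0 -.018 c3
```

```text
ray 0.019043802050201095 depth 0.012418448939571858 skidF -0.0511
(78, array([387.27, 241.45]), [382, 237, 12, 12], (np.float64(387.8), np.float64(240.8)))
scene t=16.70 L1=0.015731125494886478 L2=None pred=0.023,-0.049 d=-0.014 F=-0.0511 cmdF=-0.0528 yaw=0.089 tcp=[0.5184 0.2008 0.3524]
est L=0.013 v=-0.070 d=-0.018  Fs=[-0.028 -0.012 -0.002  0.003  0.006]
[[0.03, 0.22, 0.0, -0.03, 0.29, -0.02], [0.08, 0.66, 0.0, -0.04, 0.47, -0.07], [0.13, 1.14, 0.0, -0.05, 0.58, -0.12], [0.19, 1.64, 0.0, -0.05, 0.64, -0.17], [0.23, 2.0, 0.0, -0.05, 0.67, -0.21]]
L pred [0.009 0.006 0.004 0.003 0.002]
```

Emit:
{"op": "send_rows", "data": {
  "plan": [
    [[0.03,0.22,0,-0.03,0.29,-0.02],[0.08,0.66,0,-0.04,0.47,-0.07],[0.13,1.14,0,-0.05,0.58,-0.12],[0.19,1.64,0,-0.05,0.64,-0.17],[0.23,2.0,0,-0.05,0.67,-0.21]]
  ]
}}

```text
time: 17.25
eef_pos: [0.5256, 0.2601, 0.352]
tool_rot: [0.0, 0.999, 0.035, -0.004]
contact_force: [-0.6, -0.8, -8.7]
grip_width: 0.248
```

```bash
python3 go.py .009 .052 0 -.014 c4
```

```text
ray -0.0022246234221662354 depth -0.0002949497425559367 skidF 0.0074
(74, array([410.2 , 237.95]), [405, 234, 12, 10], (np.float64(410.8), np.float64(237.8)))
scene t=17.25 L1=-0.001259786582361086 L2=None pred=0.002,-0.011 d=-0.018 F=0.0071 cmdF=0.0061 yaw=0.070 tcp=[0.5256 0.2601 0.352 ]
est L=-0.002 v=-0.016 d=-0.020  Fs=[0.012 0.014 0.014 0.014 0.012]
[[0.03, 0.19, 0.0, -0.0, 0.07, -0.02], [0.1, 0.57, 0.0, -0.01, 0.09, -0.05], [0.17, 0.99, 0.0, -0.01, 0.1, -0.09], [0.25, 1.42, 0.0, -0.01, 0.08, -0.13], [0.3, 1.73, 0.0, -0.0, 0.07, -0.16]]
L pred [-0.003 -0.003 -0.003 -0.003 -0.002]
```

Very steady. This call arrives above the dock.

Emit:
{"op": "send_rows", "data": {
  "plan": [
    [[0.03,0.19,0,0,0.07,-0.02],[0.1,0.57,0,-0.01,0.09,-0.05],[0.17,0.99,0,-0.01,0.1,-0.09],[0.25,1.42,0,-0.01,0.08,-0.13],[0.3,1.73,0,0,0.07,-0.16]]
  ]
}}

```text
time: 17.8
eef_pos: [0.5345, 0.3119, 0.3525]
tool_rot: [-0.0, 1.0, 0.028, -0.006]
contact_force: [0.2, -1.7, -8.8]
grip_width: 0.244
```

```bash
python3 go.py 0 0 0 0 c5
python3 - <<'E'
from h import *
p=cv2.imread("pics/c5_scene.png");cv2.imwrite("pics/c5c.png",cv2.resize(p[140:320,310:550],None,fx=3,fy=3,interpolation=cv2.INTER_CUBIC))
E
```

```text
ray 0.02185962797663094 depth 0.012956210597559213 skidF 0.0154
(78, array([431.28, 238.15]), [426, 234, 12, 12], (np.float64(432.0), np.float64(237.5)))
scene t=17.80 L1=0.017407919287095078 L2=None pred=-0.002,0.005 d=-0.020 F=0.0122 cmdF=0.0121 yaw=0.056 tcp=[0.5345 0.3119 0.3525]
est L=0.019 v=0.052 d=-0.008  Fs=[-0.021 -0.036 -0.04  -0.037 -0.032]
[[0.0, 0.0, 0.0, 0.02, -0.38, 0.0], [0.0, 0.0, 0.0, 0.03, -0.55, 0.0], [0.0, 0.0, 0.0, 0.03, -0.59, 0.0], [0.0, 0.0, 0.0, 0.03, -0.56, 0.0], [0.0, 0.0, 0.0, 0.03, -0.51, 0.0]]
L pred [0.019 0.018 0.017 0.015 0.013]
```

View pics/c5c.png

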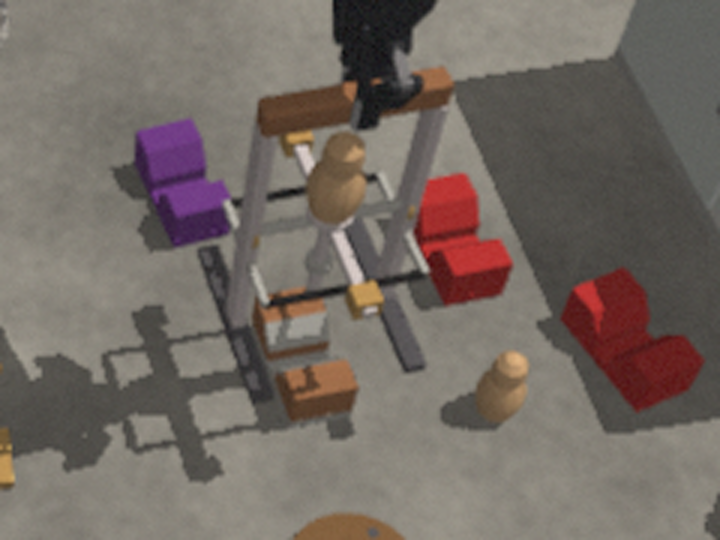

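The carrier straddles the brown dock: skids either side at crop (235,330) and (400,330), the dock blocks between them, and the doll upright. The small doll and the red and purple blocks are clear. One balancing call here, then descend.

Emit:
{"op": "send_rows", "data": {
  "plan": [
    [[0,0,0,0.02,-0.38,0],[0,0,0,0.03,-0.55,0],[0,0,0,0.03,-0.59,0],[0,0,0,0.03,-0.56,0],[0,0,0,0.03,-0.51,0]]
  ]
}}

```text
time: 18.35
eef_pos: [0.5343, 0.3108, 0.3527]
tool_rot: [-0.001, 0.999, 0.028, 0.016]
contact_force: [-0.3, 0.3, -8.6]
grip_width: 0.244
```

```bash
python3 go.py -.0015 .001 -.03 0 c6
```

```text
ray 0.011808260635612565 depth 0.03755326572747438 skidF -0.0283
(74, array([432.  , 239.51]), [427, 235, 11, 10], (np.float64(432.3), np.float64(239.1)))
scene t=18.35 L1=0.024680763181543473 L2=None pred=0.013,-0.026 d=-0.008 F=-0.0318 cmdF=-0.0322 yaw=0.056 tcp=[0.5343 0.3108 0.3527]
est L=0.024 v=-0.002 d=-0.001  Fs=[-0.043 -0.044 -0.04  -0.034 -0.028]
[[-0.01, 0.0, -0.11, 0.01, -0.12, -0.0], [-0.02, 0.01, -0.33, 0.01, -0.13, -0.0], [-0.03, 0.02, -0.57, 0.01, -0.09, 0.0], [-0.04, 0.03, -0.82, 0.0, -0.02, -0.0], [-0.05, 0.03, -1.0, -0.0, 0.05, -0.0]]
L pred [0.022 0.02  0.017 0.014 0.012]
```

Emit:
{"op": "send_rows", "data": {
  "plan": [
    [[-0.01,0,-0.11,0.01,-0.12,0],[-0.02,0.01,-0.33,0.01,-0.13,0],[-0.03,0.02,-0.57,0.01,-0.09,0],[-0.04,0.03,-0.82,0,-0.02,0],[-0.05,0.03,-1.0,0,0.05,0]]
  ]
}}

```text
time: 18.9
eef_pos: [0.5326, 0.3119, 0.3212]
tool_rot: [-0.0, 1.0, 0.028, 0.013]
contact_force: [-0.1, 0.7, -8.3]
grip_width: 0.246
```

```bash
python3 go.py 0 .001 -.024 0 c7;  python3 - <<'E'
from h import *
p=cv2.imread("pics/c7_scene.png");cv2.imwrite("pics/c7c.png",cv2.resize(p[140:320,310:550],None,fx=3,fy=3,interpolation=cv2.INTER_CUBIC))
E
```

```text
ray 0.0037399882493752475 depth 0.006790392165519294 skidF -0.0626
(74, array([429.96, 246.23]), [425, 242, 11, 11], (np.float64(430.4), np.float64(246.0)))
scene t=18.90 L1=0.005265190207447271 L2=None pred=0.012,-0.029 d=-0.001 F=-0.0261 cmdF=-0.0275 yaw=0.056 tcp=[0.5326 0.3119 0.3212]
est L=0.003 v=-0.048 d=-0.005  Fs=[-0.009  0.002  0.007  0.009  0.009]
[[0.0, 0.0, -0.09, -0.01, 0.21, -0.0], [0.0, 0.01, -0.26, -0.02, 0.33, -0.0], [0.0, 0.02, -0.46, -0.02, 0.4, -0.0], [0.0, 0.03, -0.66, -0.02, 0.42, -0.0], [0.0, 0.03, -0.8, -0.02, 0.42, 0.0]]
L pred [ 0.001 -0.    -0.001 -0.001 -0.002]
```

View pics/c7c.png

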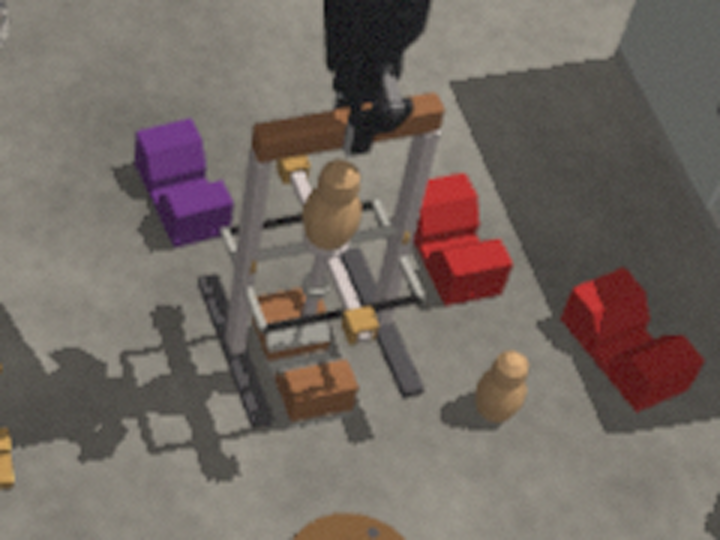

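The tail heads for the slot between the two dock blocks and the doll is upright. Continuing down.

Emit:
{"op": "send_rows", "data": {
  "plan": [
    [[0,0,-0.09,-0.01,0.21,0],[0,0.01,-0.26,-0.02,0.33,0],[0,0.02,-0.46,-0.02,0.4,0],[0,0.03,-0.66,-0.02,0.42,0],[0,0.03,-0.8,-0.02,0.42,0]]
  ]
}}

```text
time: 19.45
eef_pos: [0.5328, 0.3128, 0.2975]
tool_rot: [-0.0, 1.0, 0.028, -0.005]
contact_force: [-0.3, -0.1, -9.0]
grip_width: 0.247
```

Run:
```python
from ctl import *
import ctl
# also align check by depth: skids vs dock
f=np.array([.11,.33,.57,.82,1.0])
keep={}
o=ctl.depthlean
def dl(p,d,*a): keep['p'],keep['d']=p,d;return o(p,d,*a)
ctl.depthlean=dl
cycle(dpos=[tuple(k*np.array([0,0,-.037])) for k in f],show='c8')
p,d=keep['p'],keep['d'];W=cloud("scene",d);hsv=cv2.cvtColor(p,cv2.COLOR_RGB2HSV);H,S,V=[hsv[...,i] for i in range(3)];v=d>0
tcp,yaw,F,roll,M,ob=pose()
b=v&(H<16)&(S>90)&(W[...,2]>.318)&(W[...,2]<.335)&(abs(W[...,0]-tcp[0])<.05)&(abs(W[...,1]-tcp[1])<.1)
print("bar top",b.sum(),W[b].mean(0).round(4),"tcp",tcp.round(4))
k=v&(W[...,2]>.03)&(W[...,2]<.06)&(abs(W[...,1]-tcp[1])<.09)&(abs(W[...,0]-tcp[0])<.11)&(V<90)&(S<70)
for sg in(-1,1):
    q=k&((W[...,1]-tcp[1])*sg>.045);P=W[q];print("skid",q.sum(),P.mean(0).round(4),P.min(0).round(4),P.max(0).round(4))
```

```text
ray 0.0036589337528417473 depth 0.009000364201112814 skidF 0.0101
(73, array([428.18, 250.47]), [423, 246, 11, 12], (np.float64(428.7), np.float64(250.2)))
scene t=19.45 L1=0.0063296489769772805 L2=None pred=-0.002,-0.000 d=-0.005 F=0.0096 cmdF=0.0094 yaw=0.056 tcp=[0.5328 0.3128 0.2975]
est L=0.007 v=0.020 d=-0.001  Fs=[-0.004 -0.011 -0.013 -0.013 -0.012]
[[0.0, 0.0, -0.14, 0.01, -0.16, 0.0], [0.0, 0.0, -0.41, 0.01, -0.23, 0.0], [0.0, 0.0, -0.7, 0.01, -0.26, 0.0], [0.0, 0.0, -1.01, 0.01, -0.26, 0.0], [0.0, 0.0, -1.23, 0.01, -0.24, -0.0]]
L pred [0.007 0.007 0.006 0.005 0.005]
bar top 346 [0.5398 0.2965 0.3243] tcp [0.5326 0.3127 0.2969]
skid 352 [0.546  0.2397 0.0485] [0.4544 0.2272 0.0378] [0.6254 0.2555 0.0599]
skid 216 [0.5347 0.3771 0.0483] [0.4509 0.3669 0.0358] [0.6176 0.3919 0.0577]
```

Carrier and dock line up in the same view: skid mid x≈0.537 against dock 0.537–0.539. Final descent, with the tilt brought to zero.

Emit:
{"op": "send_rows", "data": {
  "plan": [
    [[0,0,-0.2,0.01,-0.16,0],[0,0,-0.5,0.01,-0.2,0],[0,0,-0.85,0.01,-0.18,0],[0,0,-1.1,0.01,-0.13,0],[0,0,-1.2,0.01,-0.11,0]]
  ]
}}

```text
time: 20.0
eef_pos: [0.5324, 0.3125, 0.2608]
tool_rot: [-0.0, 1.0, 0.028, -0.001]
contact_force: [-0.3, -0.6, -8.6]
grip_width: 0.246
```

Run:
```python
from h import *
tcp,yaw,F,roll,M,o=pose();p,d=snapshot("scene");print(tcp,F,roll,o['contact_force'],weight_z(p,tcp,yaw,M))
cv2.imwrite("pics/c9c.png",cv2.resize(p[140:320,310:550,::-1],None,fx=3,fy=3,interpolation=cv2.INTER_CUBIC))
```

```text
[0.53242742 0.31254558 0.26077309] 0.0016357583213963372 -0.0004816992582669115 [-0.27738658 -0.60240021 -8.57803215] (0.003471458732184185, 70, array([426.16, 258.61]), [421, 254, 11, 11], (np.float64(426.5), np.float64(258.8)))
```

View pics/c9c.png

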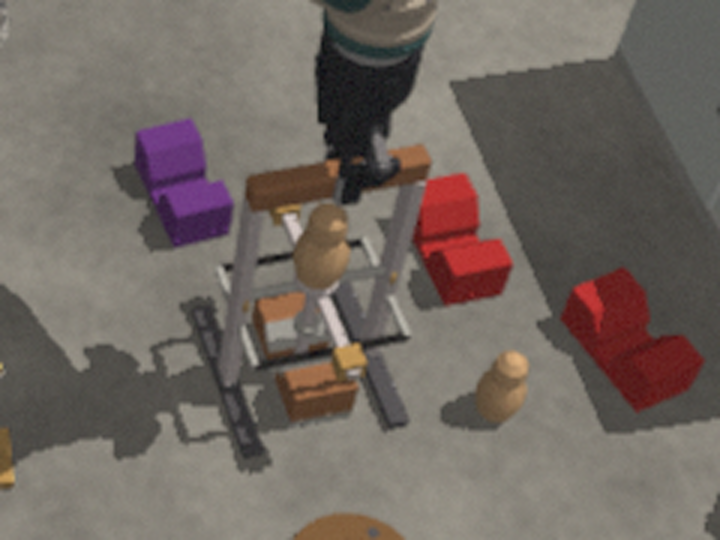

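The tail is in the slot and the doll is near upright (L≈-0.02), but the arm still bears the full weight, so the skids are about 1 mm up. Lower slightly.

Emit:
{"op": "send_rows", "data": {
  "plan": [
    [[0,0,-0.02,0,0,0],[0,0,-0.04,0,0,0],[0,0,-0.06,0,0,0],[0,0,-0.08,0,0,0],[0,0,-0.08,0,0,0]]
  ]
}}

```text
time: 20.55
eef_pos: [0.5328, 0.3128, 0.2604]
tool_rot: [-0.001, 1.0, 0.028, 0.001]
contact_force: [-0.4, -1.0, -7.9]
grip_width: 0.245
```

Emit:
{"op": "send_rows", "data": {
  "plan": [
    [[0,0,-0.02,0,0,0],[0,0,-0.04,0,0,0],[0,0,-0.06,0,0,0],[0,0,-0.07,0,0,0],[0,0,-0.07,0,0,0]]
  ]
}}

```text
time: 21.05
eef_pos: [0.5332, 0.3132, 0.2601]
tool_rot: [-0.002, 1.0, 0.028, 0.002]
contact_force: [1.1, 2.8, 5.4]
grip_width: 0.245
```

The skids are on the bench now (force reversed to +5.4 N). Releasing.

Emit:
{"op": "send_rows", "data": {
  "plan": [
    [[0,0,0,0,0,0],[0,0,0,0,0,0],[0,0,0,0,0,0],[0,0,0,0,0,0],[0,0,0,0,0,0]]
  ],
  "fingers": 1
}}

```text
time: 21.55
eef_pos: [0.5328, 0.3127, 0.2579]
tool_rot: [-0.001, 1.0, 0.028, 0.0]
contact_force: [-0.9, 0.1, 0.3]
grip_width: 0.993
```

Emit:
{"op": "send_rows", "data": {
  "plan": [
    [[0,0,0,0,0,0],[0,0,0,0,0,0],[0,0,0.1,0,0,0],[0,0,0.4,0,0,0],[0,0,0.9,0,0,0]]
  ]
}}

```text
time: 22.05
eef_pos: [0.5325, 0.3127, 0.2851]
tool_rot: [-0.0, 1.0, 0.028, -0.0]
contact_force: [0.6, -0.0, 0.6]
grip_width: 1.002
```

Emit:
{"op": "send_rows", "data": {
  "plan": [
    [[0,0,0.5,0,0,0],[0,0,1.1,0,0,0],[0,0,1.7,0,0,0],[0,0,2.2,0,0,0],[0,0,2.5,0,0,0]]
  ]
}}

```text
time: 22.55
eef_pos: [0.5329, 0.3128, 0.3626]
tool_rot: [-0.001, 1.0, 0.028, 0.002]
contact_force: [-0.4, -0.2, 0.6]
grip_width: 0.999
```

Run:
```python
from chk import *
tcp,yaw,F,roll,M,o=pose();print(tcp,o['contact_force'],o['grip_width'],o['time'])
p,d=snapshot("scene");pt,dt=snapshot("top");t=np.array([.533,.313,.2563])
print(weight_z(p,t,.056,np.diag([1,-1,-1.])))
analyse(p,d,t,.056,0.)
a=[cv2.resize(p[150:310,340:500,::-1],(390,390),interpolation=cv2.INTER_CUBIC),cv2.resize(pt[180:300,180:300,::-1],(390,390),interpolation=cv2.INTER_CUBIC)]
cv2.imwrite("pics/end.png",np.hstack(a))
```

```text
[0.53285685 0.31283401 0.36256167] [-0.39869141 -0.2266151   0.62808863] 0.99908800423692 22.55
(0.00672510213502947, 68, array([426.74, 259.03]), [422, 255, 11, 10], (np.float64(426.5), np.float64(260.0)))
weight 71 a 0.0931 b -0.0033 z 0.0109
weight top 50 a 0.093 b -0.0019 z 0.0129
  z pct [0.0029 0.0118 0.0139 0.0157]
beam 62 a 0.0523 b -0.0022 z 0.0054
  beam slope [0.039 0.003]
doll 397 a 0.0139 b -0.0076 z 0.0654
  0.02 57 a 0.0191 b -0.0121 z 0.0327
  0.04 134 a 0.0166 b -0.0089 z 0.0515
  0.06 76 a 0.014 b -0.0067 z 0.0682
  0.08 120 a 0.0091 b -0.0052 z 0.0916
trunnion 5 a 0.0139 b -0.0664 z 0.0024
trunnion 4 a 0.0181 b 0.0651 z 0.0057
skid+ 2289 a -0.0289 b 0.0694 z -0.134
skid- 2550 a -0.028 b -0.0709 z -0.1315
   skid slope 0.0015
   skid slope 0.001
bar 674 a 0.0089 b -0.0038 z 0.148
```

View pics/end.png

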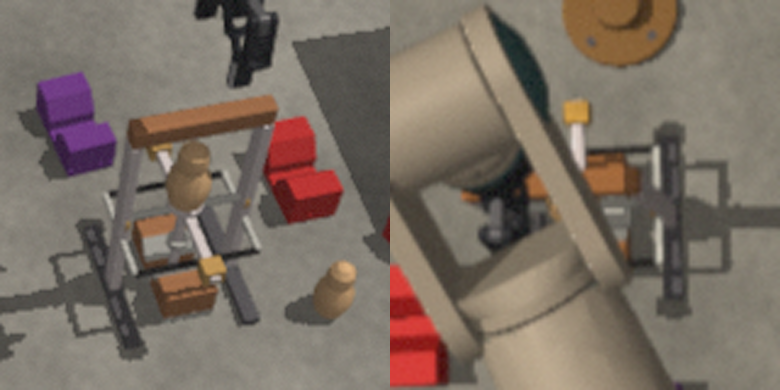

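Run:
```python
from h import *
def f(p,d,c,yaw,t):
    W=cloud("scene",d);h=np.array([np.cos(yaw),np.sin(yaw)]);Q=W[...,:2]-c;a=Q@h;b=Q@np.array([-h[1],h[0]]);z=W[...,2];hsv=cv2.cvtColor(p,cv2.COLOR_RGB2HSV)
    for sg in(-1,1):
        k=(d>0)&(abs(b*sg-.07)<.008)&(abs(a)<.085)&(abs(a)>.02)&(z>.004)&(z<.03);q=(d>0)&(abs(b*sg-.05)<.02)&(abs(a-.003)<.02)&(z>.26)&(z<.31)
        print(t,sg,"skid top",np.median(z[k]).round(4),[np.median(z[k&(a*s>0)]).round(4) for s in(-1,1)],"bar",np.percentile(z[q],75).round(4))
g=np.load("scene0.npz");f(g["p"],g["d"],[.476,-.2075],.211,"start")
p,d=snapshot("scene");f(p,d,[.537,.311],.056,"end")
W=cloud("scene",d)
```

```text
start -1 skid top 0.0106 [np.float64(0.0109), np.float64(0.0106)] bar 0.2871
start 1 skid top 0.0112 [np.float64(0.0111), np.float64(0.0113)] bar 0.2866
end -1 skid top 0.0113 [np.float64(0.0111), np.float64(0.0117)] bar 0.2875
end 1 skid top 0.0108 [np.float64(0.0107), np.float64(0.0108)] bar 0.2874
```

Emit:
{"op": "send_rows", "data": {
  "plan": [
    [[0,0,0.4,0,0,0],[0,0,0.8,0,0,0],[0,0,1.1,0,0,0],[0,0,1.2,0,0,0],[0,0,1.2,0,0,0]]
  ]
}}

```text
time: 23.2
eef_pos: [0.5329, 0.3128, 0.396]
tool_rot: [-0.001, 1.0, 0.028, 0.001]
contact_force: [0.5, 0.5, -0.1]
grip_width: 1.003
```

The skid tops and bar are at the same heights as at the start, so the carrier stands flat. Handing in.

```bash
python3 -c "
from plant import *
print(hand_in())"
```

```text
the job is handed in; nothing more can be done
None
```

The job is handed in at about 23 s of the 72 s allowed; `hand_in` gives no verdict.

**What I did:** I gripped the bar, lifted the carrier about 9 cm and righted the doll by tilting. I balanced it with a camera-fed estimator from about t=6 s to 12.8 s. I then carried it to the brown, steel-faced dock, lowered it, released and backed off.

**Last checks:**
- **Lean:** Measured lean from t=6 s to the set-down stayed within about 0.1 rad, and under 0.04 rad during the carry. At the end it was about -0.01 to -0.015 rad.
- **Standing flat:** Skid tops and bar were at the same heights as at the start to within about 1 mm, and the skid slope was about 0.001 rad.
- **Tail and alignment:** The tail looked to be in the slot in the pictures. Carrier and dock agreed within a few mm in the scene view just before set-down; I did not measure the tail tip directly.
- **Robot clear:** The gripper is open and clear, with contact force near zero.
- **Bystanders:** I saw no bystander move in the later pictures, but I did not measure their positions again.

**Checks that disagreed or failed:**
- **Trunnion dots:** These suggested the carrier tilted only 91% as much as the tool. Skid depth contradicted that, so I dropped the correction after one cycle.
- **Wrong blob:** The weight detection locked onto a brass jaw twice. I threw out the first plan before sending it, and used depth instead both times.
- **Skid tilt reading:** It often differed from the tool tilt by a few hundredths of a rad during the balance and early carry. I treated it as noise.
- **Beam slope:** The final beam-slope fit hinted at slightly more negative lean, perhaps -0.03 to -0.09 rad, which is still within the 0.14 limit.

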